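# Sieve out worn grinding balls with a sorting scoop

### The job

Sort the mill's grinding balls: with the slotted scoop, scoop the three full-size balls out of the pan so that the worn small ones fall back through its slots and stay in the pan. Push the collecting bin's sprung flap down with the scoop's nose, hold it open while you tip all the full-size balls inside, and let it close behind them. Stand the scoop upright on the open bench again, clear of the pan and the bin, touch no ball with the fingers, and leave the bottle, the vial and the loose cap where they are.

Things in the scene. Friction and masses are not known exactly. Their poses are not given: they have to be found in the camera images.
- pan: Fixed open steel pan, 104 mm wide (its y; 96 mm inside). Flat floor, top 10 mm above the bench, from x = -145 mm (inner face of the upright back wall, 4 mm thick) to x = +105 mm; there the end slopes up at 45 degrees to x = 150 mm, 55 mm high. Side and back walls 39 mm high. Origin on the bench level. At the start the balls lie at x = 0 to +105 mm; the rest is empty.
- pan_foot (a point): Middle of the line where the pan's flat floor meets its sloped end, on the floor: pan x = 105 mm, 10 mm up. A scoop pushed along the floor stops against the slope here; balls caught in front of it run up the slope and back onto the tines.
- bin: Fixed grey bin, 118 mm (its x) x 128 mm (its y), walls 4 mm, floor top 4 mm up. Three walls are 143 mm high; the one on its -x side is only 101 mm high: the scoop comes in over it, nose towards the bin's +x. A sprung steel flap closes the bin between the walls, 105 mm up. Origin: centre of its underside.
- flap_hinge (a point): Middle of the flap's hinge axis, just inside the bin's low wall, 55 mm from the bin's centre towards -x and 105 mm up. The axis runs along the bin's y. Bin frame orientation.
- flap (a joint): Angle of the bin's flap, rad: 0 shut (level), up to 1.0 with its far (+x) edge pushed down. Flap 114 mm wide, 3 mm thick, reaching 92 mm from the hinge (18 mm short of the far wall). A spring shuts it: 60 mm from the hinge about 1.5 N starts it and 3 N holds it at 0.7 rad. Shut, it carries the balls without opening.
- scoop: Loose steel sorting scoop, 0.14 kg, standing on the bench. Origin: on its underside, under the grip; x to the nose, z up. Back plate at x = 0, 87 mm wide, 42 mm high; side walls at y = +-42 mm, 3 mm thick, 26 mm high, to x = 100 mm, then a 4 mm prong to 112 mm; 87 mm wide overall. The front is open: balls roll out over the nose when it is tilted down.
- scoop_grip (a point): Middle of the scoop's upright black grip, 81 mm above its underside at its x = 0. The grip is a block 16 mm thick (scoop y) x 30 mm (scoop x), from 46 to 112 mm above the underside; pinch it along the scoop's y from above.
- scoop_nose (a point): Middle of the scoop's nose, at its underside, 112 mm ahead of its origin: tips of three round tines 4 mm thick, at scoop y = -19, 0 and +19 mm, that run from the back plate. Slots 15 mm between tines and 19.5 mm beside the walls: full-size balls ride on the tines, worn ones drop through. Undersides of tines and walls are level at scoop z = 0.
- amber: Bystander: amber bottle, 32 mm across, 53 mm high. Origin at the centre of its underside.
- vial: Bystander: clear capped vial, 23 mm across, 61 mm high. Origin at the centre of its underside.
- cap: Bystander: upturned white screw cap, 29 mm across, 14 mm high. Origin at the centre of its underside.
- ball_1_center (a point): Centre of a full-size white ceramic grinding ball, 24 mm across, 26 g; polished, it rolls easily (along the scoop's tines once they slope about 15 degrees).
- ball_2_center (a point): Centre of a full-size white ceramic grinding ball, 24 mm across, 26 g; polished, it rolls easily (along the scoop's tines once they slope about 15 degrees).
- ball_3_center (a point): Centre of a full-size white ceramic grinding ball, 24 mm across, 26 g; polished, it rolls easily (along the scoop's tines once they slope about 15 degrees).
- worn_1_center (a point): Centre of a worn-down white ceramic grinding ball, 11 mm across, 10 g; it rolls.
- worn_2_center (a point): Centre of a worn-down white ceramic grinding ball, 11 mm across, 10 g; it rolls.
- worn_3_center (a point): Centre of a worn-down white ceramic grinding ball, 11 mm across, 10 g; it rolls.
- worn_4_center (a point): Centre of a worn-down white ceramic grinding ball, 11 mm across, 10 g; it rolls.

How it is judged (in metres and radians):
On the way, in this order (a step that is already met when the one before it is completed fails the run):
1. the scoop's nose is down on the floor of the pan (x of scoop_nose in the frame of pan between -0.146 and 0.146 m and y of scoop_nose in the frame of pan between -0.05 and 0.05 m and z of scoop_nose in the frame of pan below 0.02 m), for 0.1 s.
2. the scoop presses the bin's flap open (value of joint flap above 0.35 rad and contact force between scoop and flap above 0.2 N), for 0.2 s.
At the end, for the whole second after the job is handed in: The three 24 mm balls are in the bin below its flap (centres under 85 mm), the four 11 mm balls in the pan (centres under 36 mm up), flap shut (under 0.08 rad), scoop upright (0.1 rad) and still on the bench (within 12 mm), grip and nose outside the pan, nose over 80 mm from the bin centre (x of ball_1_center in the frame of bin between -0.057 and 0.057 m and y of ball_1_center in the frame of bin between -0.062 and 0.062 m and z of ball_1_center in the frame of bin between 0 and 0.085 m and x of ball_2_center in the frame of bin between -0.057 and 0.057 m and y of ball_2_center in the frame of bin between -0.062 and 0.062 m and z of ball_2_center in the frame of bin between 0 and 0.085 m and x of ball_3_center in the frame of bin between -0.057 and 0.057 m and y of ball_3_center in the frame of bin between -0.062 and 0.062 m and z of ball_3_center in the frame of bin between 0 and 0.085 m and x of worn_1_center in the frame of pan between -0.155 and 0.155 m and y of worn_1_center in the frame of pan between -0.05 and 0.05 m and z of worn_1_center in the frame of pan between 0.011 and 0.036 m and x of worn_2_center in the frame of pan between -0.155 and 0.155 m and y of worn_2_center in the frame of pan between -0.05 and 0.05 m and z of worn_2_center in the frame of pan between 0.011 and 0.036 m and x of worn_3_center in the frame of pan between -0.155 and 0.155 m and y of worn_3_center in the frame of pan between -0.05 and 0.05 m and z of worn_3_center in the frame of pan between 0.011 and 0.036 m and x of worn_4_center in the frame of pan between -0.155 and 0.155 m and y of worn_4_center in the frame of pan between -0.05 and 0.05 m and z of worn_4_center in the frame of pan between 0.011 and 0.036 m and value of joint flap below 0.08 rad and angle between scoop's own z axis and vertical below 0.1 rad and height (world z) of scoop between -0.01 and 0.012 m and linear speed of scoop below 0.02 m/s and horizontal distance between scoop_nose and bin above 0.08 m and (y of scoop_nose in the frame of pan above 0.052 m or y of scoop_nose in the frame of pan below -0.052 m or x of scoop_nose in the frame of pan above 0.156 m or x of scoop_nose in the frame of pan below -0.149 m) and (y of scoop in the frame of pan above 0.052 m or y of scoop in the frame of pan below -0.052 m or x of scoop in the frame of pan above 0.156 m or x of scoop in the frame of pan below -0.149 m)); the robot touches nothing.
It fails at once if the fingers touch a ball (contact force between the fingers and ball_1 above 0.5 N or contact force between the fingers and ball_2 above 0.5 N or contact force between the fingers and ball_3 above 0.5 N or contact force between the fingers and worn_1 above 0.5 N or contact force between the fingers and worn_2 above 0.5 N or contact force between the fingers and worn_3 above 0.5 N or contact force between the fingers and worn_4 above 0.5 N).
It fails at once if a bystander (bottle, vial or cap) is moved more than 30 mm (distance of any of amber, vial, cap from where it was at the start of the episode above 0.03 m).
It also fails if it takes over 72 s, if anything falls off the work surface, if the arm or the gripper's body presses on something with over 40 N, if the wrist force passes 120 N, or if a joint passes its speed limit or range.

### The arm

A 6-joint arm with a two-finger parallel gripper is mounted at the origin on a cart in front of the work surface, level with it; the furniture and walls round the work are solid. World frame = base frame: x ahead of the robot, y to its left, z up, the work surface at z = 0. Lengths are in m, angles in degrees, forces in N, time in s.
With the tool pointing down it reaches from about 0.25 to 0.725 m from the base axis. Payload 9.7 kg.
Tool frame: the origin (TCP) lies between the finger pads; the fingertips stand 19 mm ahead of it and the grasp point (between the pads) is the TCP; z points along the fingers, y is the line along which they close (so a half turn about z gives the same grasp; the last joint's range is limited). The gripper opens to 85 mm and grips with 20 to 120 N. Pads are 22 mm wide; open, the fingers measure 114 mm over their backs; the gripper's body (76 mm by 85 mm) begins 54 mm behind the grasp point. The pads swing forward as they close: fully open they stand 13 mm farther back than shut.
Start: joints at [-73.969, 4.979, 10.078, 95.1, 0, 90], TCP at [0.152, -0.529, 0.25] pointing down, gripper open.
Joint ranges: [-179.16, 179.16], [-48.56, 103.87], [-65.8, 70.77], [-126.05, 130.52], [-82.76, 87.17], [-180, 180]. Speed limits (degrees/s): [127.2, 127.2, 147.25, 180, 180, 180].

### API

Orientations are given as [roll, pitch, yaw] about the fixed x, y, z axes, in that order (R = Rz(yaw) Ry(pitch) Rx(roll)).
In Python, from workcell import telemetry, camera, calibration, workorder gives the robot as it stands.
- The arm moves only by the tool play_rows, never from a script. Its argument "increments" is a list of rows, each a list of 3 entries, a list of its own where there are three numbers: the shift along the tool's x, y, z in mm, then the turn, a rotation vector about the tool's x, y, z in degrees, then the closure, from 0 (fully open) to 1 (shut). In form: [[[x, y, z], [ax, ay, az], jaw], ...]. A call has 1 to 20 rows; each row is the pose to reach, as a shift and turn from the pose commanded when the call began, along the tool's axes at that moment; what a row does not reach only later rows make up. A row lasts 1/10 s, in which the tool goes at most 50 mm and 8.59 degrees, less where a joint would pass 70% of its speed; a pose out of reach is approached as far as the arm can. A call with a gripper value outside its range is refused whole. The fingers move at their own pace and stop on an object; "grip_force" is the grip in N (left out, the last holds). Time passes only in rows, so rows that repeat a pose let the fingers close. It gives the time, the measured TCP pose, the force, the opening and the grip force at its end, in the units of the state.
- telemetry.get_obs(): the state, without advancing time (a new reading comes with each control period).
- camera(name): name is "scene" or "side" or "wrist"; returns (picture, depth): 384x512x3 uint8, red, green, blue; 384x512 float32, m along the optical axis (not along the pixel's ray), 0 where there is no reading.
- calibration(name): a dict with "vertical_fov" (degrees; the focal length in pixels is half the picture's height over the tangent of half this angle, whatever the lens; pixels are square), "cx", "cy" (the principal point, pixels), "rvec" (rotation vector, rad) and "tvec" (3), from world to camera coordinates, as OpenCV has them; the wrist camera has in their place "hand_eye" (4x4, takes a point from camera to tool coordinates, whose origin is the TCP and whose axes are the flange's). Camera axes: x right, y down, z forward; pixel columns grow to the right and rows downward; lengths in m; the calibration is good to about 2 mm. A picture is of the moment at which its call begins: read the wrist's pose just before it. calibration takes no time and is no camera call.
- workorder.job_done(): hands the job in; it is judged then, once.
The state is a dict: "time": time; "q": joint angles; "qd": joint speeds; "joint_efforts": joint torques, N m; "ee_pos": TCP position; "tcp_rot": TCP orientation; "wrist_force": force on the tool from outside, world axes, zero at the start; "torque": the same for the moment, N m; "opening": finger opening in m; "grasp_force": force on a finger pad.
Only numpy, scipy, OpenCV 4.12 (cv2) and the standard library are available. Lean on these libraries where they do the work, as an engineer would, in place of code of your own. Each camera call takes 0.05 s, during which the arm holds its last target. There are 200 camera calls.

## Working session

There is one attempt and no reset: what is moved stays moved. The work goes in short steps, Python scripts to look and compute and a tool call to move; the robot and the scene stay as the last step left them, time stands still between calls to the robot, and variables do not carry over. Pictures are saved under pics/ and viewed, at most 10 in all, crops included, and the job is handed in when it is done.

Besides the shell and the picture viewer there is one more tool, called after "Call:" as name(argument=value, ...) on one line, values as JSON. play_rows: Moves the arm, as the interface text tells. Its arguments: {"type":"object","properties":{"increments":{"type":"array"},"grip_force":{"type":"number"}},"required":["increments"]}

```bash
mkdir -p pics; ls
python3 - <<'E'
from workcell import telemetry, camera, calibration
import cv2,numpy as np
o=telemetry.get_obs(); print(o)
ims=[]
for n in("scene","side"):
    im,d=camera(n); np.savez(f"{n}0.npz",im=im,d=d); print(n,calibration(n))
    cv2.imwrite(f"pics/{n}0.png",im[:,:,::-1])
print(calibration("wrist"))
E
```

```text
pics
{'time': 0.0, 'q': array([-7.39699886e+01,  5.00973593e+00,  1.00344258e+01,  9.51013746e+01,
        2.33130711e-03,  8.99992534e+01]), 'qd': array([ 0.00455239, -0.01452989, -0.10464596,  0.10210786,  0.10828395,
        0.05531461]), 'joint_efforts': array([-1.12739239e-03, -5.20392931e+01,  4.64798212e+01,  1.63098442e-02,
       -9.06176723e-06, -1.04272362e-05]), 'ee_pos': array([ 0.15182726, -0.52840055,  0.24959591]), 'tcp_rot': array([-1.79923315e+02, -2.33230427e-03,  1.60307548e+01]), 'wrist_force': array([ 0.02768861, -0.36385389,  0.05618287]), 'torque': array([ 0.02904851,  0.01571726, -0.02307269]), 'grasp_force': 0.0, 'opening': 0.08533917686480108}
scene {'vertical_fov': 53.36709576577781, 'cx': 246.12223101844668, 'cy': 192.56273161324572, 'rvec': array([ 0.90679725, -2.38679908,  1.18109603]), 'tvec': array([0.3472496 , 0.31525731, 0.60140139])}
side {'vertical_fov': 57.83978990565977, 'cx': 253.88091437831184, 'cy': 192.3078534716648, 'rvec': array([ 0.82621265, -2.55750725,  1.08722075]), 'tvec': array([0.39016299, 0.31351693, 0.64889034])}
{'vertical_fov': 60.580426565249034, 'cx': 254.2346034817181, 'cy': 189.94270365025787, 'hand_eye': array([[ 5.34277304e-05, -9.63335106e-01, -2.68301084e-01,
         6.73133657e-02],
       [ 9.99999998e-01,  5.84425948e-05, -1.07046640e-05,
         1.17114607e-03],
       [ 2.59923902e-05, -2.68301083e-01,  9.63335107e-01,
        -1.24226760e-01],
       [ 0.00000000e+00,  0.00000000e+00,  0.00000000e+00,
         1.00000000e+00]])}
```

View pics/scene0.png

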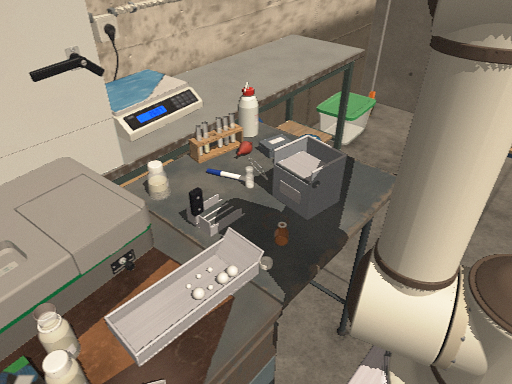

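View pics/side0.png

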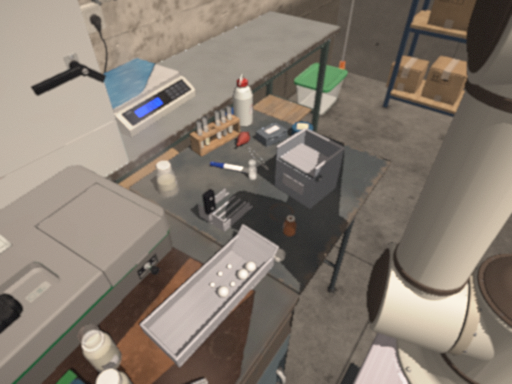

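The scene view shows the pan (108–262, 230–360) with the balls near its sloped end at about (230,240). The scoop is at (205,215) with its grip at (196,200), the bin at (310,175), amber at (281,233), the vial at (250,177) and the cap at (266,264). Next I'll build a height map from depth.

```bash
cat > h.py <<'E'
import numpy as np,cv2
from workcell import telemetry,camera,calibration
from scipy.spatial.transform import Rotation as R
def cloud(n,im,d,obs=None):
    c=calibration(n);f=192/np.tan(np.radians(c["vertical_fov"]/2))
    v,u=np.mgrid[:384,:512]
    P=np.stack([(u-c["cx"])/f*d,(v-c["cy"])/f*d,d],-1)
    if n=="wrist":
        H=c["hand_eye"];P=P@H[:3,:3].T+H[:3,3]
        return P@R.from_euler("xyz",obs["tcp_rot"],degrees=True).as_matrix().T+obs["ee_pos"]
    M=cv2.Rodrigues(c["rvec"])[0]
    return (P-c["tvec"])@M
def topdown(W,im,d,x0,x1,y0,y1,s=1000):
    # rows: x descending (ahead up), cols: y descending (left is left)
    h,w=int((x1-x0)*s),int((y1-y0)*s);H=np.full((h,w),-1.);C=np.zeros((h,w,3),np.uint8)
    m=(d>0)&(W[...,0]>x0)&(W[...,0]<x1)&(W[...,1]>y0)&(W[...,1]<y1)&(W[...,2]<.3)
    p=W[m];c=im[m];k=np.argsort(p[:,2]);p=p[k];c=c[k]
    r=((x1-p[:,0])*s-.5).astype(int);q=((y1-p[:,1])*s-.5).astype(int)
    H[r,q]=p[:,2];C[r,q]=c
    return H,C
E
python3 - <<'E'
from h import *
Ws=[];I=[];D=[]
for n in("scene","side"):
    z=np.load(n+"0.npz");W=cloud(n,z["im"],z["d"]);Ws.append(W);I.append(z["im"]);D.append(z["d"])
    for nm,(u,v) in dict(grip=(196,190),amber=(282,224),vial=(250,170),cap=(266,260),bincorner=(275,160),panslope=(228,232),bench=(300,250)).items():
        if n=="scene": print(nm,W[v,u].round(3))
W=np.concatenate(Ws);im=np.concatenate(I);d=np.concatenate(D)
m=(d>0)&(abs(W[...,2])<.02)&(W[...,0]>.1)&(W[...,0]<1);print(np.percentile(W[m],[1,50,99],axis=0).round(3))
H,C=topdown(W,im,d,.1,.8,-.55,.5,700)
cv2.imwrite("pics/top0.png",cv2.dilate(C,np.ones((2,2)))[:,:,::-1]);print(H.shape)
E
```

```text
grip [0.601 0.015 0.112]
amber [ 0.432 -0.082  0.045]
vial [ 0.615 -0.181  0.06 ]
cap [ 0.415 -0.007  0.002]
bincorner [ 0.547 -0.199  0.111]
panslope [0.5   0.02  0.051]
bench [ 0.379 -0.083 -0.002]
[[ 1.160e-01 -1.122e+00 -1.500e-02]
 [ 4.850e-01  5.500e-02  1.000e-03]
 [ 9.880e-01  4.330e-01  1.800e-02]]
(490, 735)
```

View pics/top0.png

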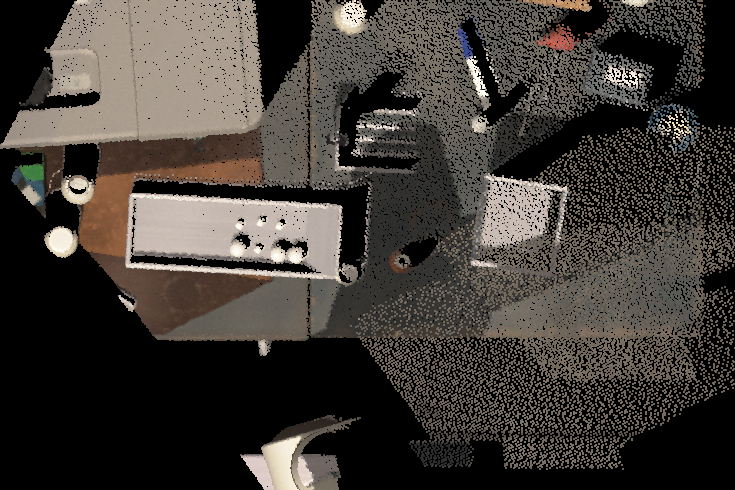

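The top-down map (700 px/m) shows the pan, scoop and bin all pointing towards world −y. The pan spans c 128–368 and r 190–278, the scoop c 337–417 and r 108–170, and the bin c 474–567 and r 177–272. Next I'll fit the poses.

Run:
```python
from h import *
def rect(p,name):
    b=cv2.minAreaRect((p*1000).astype(np.float32));print(name,len(p),[np.round(t,1) for t in b])
for n in("scene","side"):
    z=np.load(n+"0.npz");im=z["im"];d=z["d"];W=cloud(n,im,d);X,Y,Z=W[...,0],W[...,1],W[...,2]
    S=lambda x0,x1,y0,y1,z0,z1:(d>0)&(X>x0)&(X<x1)&(Y>y0)&(Y<y1)&(Z>z0)&(Z<z1)
    print(n)
    rect(W[S(.38,.56,0,.33,.034,.044)][:,:2],"panrim")
    rect(W[S(.38,.56,-.3,-.15,.137,.149)][:,:2],"binrim")
    rect(W[S(.38,.56,-.32,-.15,.096,.111)][:,:2],"bin lowish")
    rect(W[S(.55,.66,-.1,.05,.022,.030)][:,:2],"scoopwalls")
    rect(W[S(.55,.66,-.1,.05,.1,.118)][:,:2],"griptop")
    for nm,b in dict(amber=(.40,.46,-.11,-.04,.03,.07),vial=(.59,.65,-.22,-.15,.03,.08),cap=(.38,.44,-.03,.02,.006,.03)).items():
        p=W[S(*b)];print(nm,p.mean(0).round(3),p[:,2].max().round(3))
    # near wall of the scoop line, bench and floor heights
    print("floor z",np.median(Z[S(.43,.5,.2,.3,-.02,.03)]),"bench",np.median(Z[S(.3,.4,-.2,-.05,-.02,.02)]),np.median(Z[S(.55,.66,-.15,-.09,-.02,.02)]),"flap",np.median(Z[S(.45,.52,-.26,-.21,.08,.12)]),"machine",np.percentile(Z[S(.62,.78,.16,.4,.05,.4)],[50,98]) )
    # balls: bright pts inside pan
    m=S(.40,.54,.03,.3,.013,.045)&(im.min(-1)>150)
    k,l,st,ce=cv2.connectedComponentsWithStats(m.astype(np.uint8))
    for i in range(1,k):
        if st[i,4]>6:
            p=W[l==i];t=p[p[:,2]>np.percentile(p[:,2],70)];print("blob",st[i,4],ce[i].round(),t.mean(0).round(3),p[:,2].max().round(3))
```

```text
scene
panrim 1401 [array([487.9, 169.5]), array([293.6, 158. ]), np.float64(87.2)]
binrim 281 [array([ 477.6, -244. ]), array([121.5, 132.9]), np.float64(81.5)]
bin lowish 1294 [array([ 474.5, -242.1]), array([119.6, 142. ]), np.float64(79.9)]
scoopwalls 161 [array([599.4, -28.6]), array([107.7,  89.4]), np.float64(88.7)]
griptop 106 [array([600.6,  18.1]), array([16.5, 30.8]), np.float64(0.5)]
amber [ 0.424 -0.072  0.042] 0.056
vial [ 0.62  -0.185  0.048] 0.063
cap [0.407 0.003 0.011] 0.015
floor z 0.010109502699795124 bench 0.0006660855461918155 0.0007049885056650863 flap 0.10634206473776417 machine [0.1321907  0.13463287]
blob 1579 [212. 274.] [0.455 0.145 0.039] 0.044
blob 21 [210. 269.] [0.476 0.101 0.021] 0.021
blob 20 [199. 275.] [0.481 0.127 0.02 ] 0.022
blob 25 [189. 286.] [0.477 0.158 0.02 ] 0.021
blob 24 [211. 287.] [0.442 0.131 0.021] 0.023
blob 112 [199. 293.] [0.445 0.16  0.033] 0.035
side
panrim 1121 [array([488.5, 169.7]), array([294.3, 156.6]), np.float64(87.0)]
binrim 222 [array([ 478.6, -241.3]), array([118.1, 131.6]), np.float64(81.2)]
bin lowish 1273 [array([ 475.6, -240.2]), array([119.3, 142.5]), np.float64(80.2)]
scoopwalls 101 [array([600.9, -27. ]), array([108.8,  88.6]), np.float64(87.7)]
griptop 83 [array([601.9,  18.8]), array([30.1, 14.7]), np.float64(84.7)]
amber [ 0.426 -0.07   0.041] 0.053
vial [ 0.622 -0.183  0.048] 0.06
cap [0.403 0.005 0.01 ] 0.016
floor z 0.008298894164133085 bench -0.0011183775755979198 -0.0011335499235494311 flap 0.10441190178255559 machine [0.13035383 0.13295339]
blob 1648 [230. 274.] [0.454 0.138 0.038] 0.045
blob 16 [228. 266.] [0.478 0.102 0.02 ] 0.02
blob 16 [219. 273.] [0.482 0.129 0.019] 0.02
blob 19 [212. 284.] [0.478 0.16  0.018] 0.019
blob 16 [232. 284.] [0.445 0.131 0.019] 0.02
blob 89 [223. 291.] [0.446 0.161 0.031] 0.033
```

```bash
cat >> h.py <<'E'
def rot(yaw,tilt=0):
    # tool x = scoop -x; scoop x heading (deg) = yaw+180; tilt>0: nose down
    Rs=R.from_euler("z",yaw+180,degrees=True)*R.from_euler("y",tilt,degrees=True)
    return Rs*R.from_matrix([[-1,0,0],[0,1,0],[0,0,-1]])
def inc(p,r,o=None):
    o=o or telemetry.get_obs();c=R.from_euler("xyz",o["tcp_rot"],degrees=True)
    print("shift",(c.inv().apply(np.array(p)-o["ee_pos"])*1000).round(1),"turn",(c.inv()*r).as_rotvec(degrees=True).round(2),
      "| t",round(o["time"],2),o["ee_pos"].round(4),o["tcp_rot"].round(2),"F",o["wrist_force"].round(2))
E
python3 -c "
from h import *
print(rot(90).as_euler('xyz',degrees=True))
inc([.53,.10,.30],rot(90))"
```

```text
[-180.    0.   90.]
shift [ 537.  -499.6  -49.8] turn [-6.000e-02 -4.000e-02 -7.397e+01] | t 0.1 [ 0.1519 -0.5284  0.2497] [-179.93    0.     16.03] F [-0.34  0.78  0.18]
```

Call:
play_rows(increments=[[[100,-90,-50],[0,0,-10],0],[[537,-500,-50],[0,0,-74],0],[[537,-500,-50],[0,0,-74],0],[[537,-500,-50],[0,0,-74],0],[[537,-500,-50],[0,0,-74],0],[[537,-500,-50],[0,0,-74],0],[[537,-500,-50],[0,0,-74],0],[[537,-500,-50],[0,0,-74],0],[[537,-500,-50],[0,0,-74],0],[[537,-500,-50],[0,0,-74],0],[[537,-500,-50],[0,0,-74],0],[[537,-500,-50],[0,0,-74],0],[[537,-500,-50],[0,0,-74],0],[[537,-500,-50],[0,0,-74],0],[[537,-500,-50],[0,0,-74],0],[[537,-500,-50],[0,0,-74],0],[[537,-500,-50],[0,0,-74],0],[[537,-500,-50],[0,0,-74],0],[[537,-500,-50],[0,0,-74],0],[[537,-500,-50],[0,0,-74],0]])

```text
time: 2.1
ee_pos: [0.5296, 0.0993, 0.3008]
tcp_rot: [180.0, -0.0, 90.0]
wrist_force: [0.4, 0.3, 0.8]
opening: 0.0854
grasp_force: 0.0
```

Run:
```python
from h import *
o=telemetry.get_obs();print(o["time"],o["ee_pos"],o["tcp_rot"],o["q"].round(1))
im,d=camera("wrist");np.savez("w1.npz",im=im,d=d,o=o)
cv2.imwrite("pics/w1.png",im[:,:,::-1])
W=cloud("wrist",im,d,o);X,Y,Z=W[...,0],W[...,1],W[...,2]
S=lambda x0,x1,y0,y1,z0,z1:(d>0)&(X>x0)&(X<x1)&(Y>y0)&(Y<y1)&(Z>z0)&(Z<z1)
def line(m,nm):
    p=W[m][:,:2]*1000; vx,vy,x0,y0=cv2.fitLine(p.astype(np.float32),cv2.DIST_HUBER,0,.01,.01).ravel()
    print(nm,len(p),"ang",round(np.degrees(np.arctan2(vy,vx))%180,2),"pt",round(x0,1),round(y0,1),"range",p.min(0).round(1),p.max(0).round(1))
line(S(.385,.44,.06,.3,.036,.043),"pan near wall")
line(S(.50,.55,.06,.3,.036,.043),"pan far wall")
line(S(.43,.51,.28,.34,.036,.043),"pan back wall")
line(S(.38,.56,-.02,.05,.048,.06),"pan slope top")
line(S(.545,.57,-.1,.0,.021,.031),"scoop near wall")
line(S(.63,.66,-.1,.0,.021,.031),"scoop far wall")
line(S(.55,.65,0,.04,.034,.046),"backplate")
line(S(.58,.62,-.01,.05,.104,.12),"grip")
print("floor",np.median(Z[S(.44,.5,.2,.28,0,.03)]),"bench",np.median(Z[S(.55,.65,-.14,-.1,-.02,.02)]))
g=im.min(-1);m=(S(.41,.53,.04,.2,.014,.04)&(g>150)).astype(np.uint8)
k,l,st,ce=cv2.connectedComponentsWithStats(m)
for i in range(1,k):
    if st[i,4]>15:
        p=W[l==i];print("ball",st[i,4],ce[i].round(),p.mean(0).round(3),p.min(0).round(3),p.max(0).round(3))
```

```text
2.1 [0.52962315 0.09929539 0.30076592] [ 1.79957402e+02 -5.63799323e-03  8.99526357e+01] [ 10.6   4.9  15.6 100.7  -0.  100.7]
pan near wall 960 ang 86.72 pt 414.7 170.8 range [406.2  60. ] [438.6 266. ]
pan far wall 928 ang 86.7 pt 514.2 170.6 range [505.9  60. ] [521.9 266. ]Traceback (most recent call last):
  File "<stdin>", line 12, in <module>
  File "<stdin>", line 8, in line
cv2.error: OpenCV(4.12.0) /io/opencv/modules/imgproc/src/linefit.cpp:50: error: (-215:Assertion failed) count > 0 in function 'fitLine2D_wods'
```

View pics/w1.png

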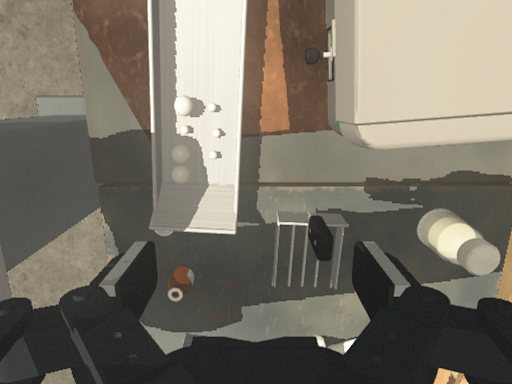

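The wrist view shows the pan at columns 150–245. The full-size balls are at (183,105), (179,154) and (180,174), and the worn ones near (185,130), (212,108), (218,132) and (214,155). The scoop is at (275–347, 212–290).

Run:
```python
from h import *
z=np.load("w1.npz",allow_pickle=True);im,d,o=z["im"],z["d"],z["o"].item()
W=cloud("wrist",im,d,o);X,Y,Z=W[...,0],W[...,1],W[...,2]
S=lambda x0,x1,y0,y1,z0,z1:(d>0)&(X>x0)&(X<x1)&(Y>y0)&(Y<y1)&(Z>z0)&(Z<z1)
def line(m,nm,W=W):
    p=W[m][:,:2]*1000
    if len(p)<5: print(nm,len(p));return
    vx,vy,x0,y0=cv2.fitLine(p.astype(np.float32),cv2.DIST_HUBER,0,.01,.01).ravel()
    print(nm,len(p),"ang",round(np.degrees(np.arctan2(vy,vx))%180,2),"pt",round(x0,1),round(y0,1),"range",np.percentile(p,[2,98],axis=0).round(1).tolist())
line(S(.38,.56,-.02,.05,.048,.06),"pan slope top")
line(S(.545,.57,-.1,.0,.021,.031),"scoop near wall")
line(S(.63,.66,-.1,.0,.021,.031),"scoop far wall")
line(S(.55,.65,0,.04,.034,.046),"backplate")
m=S(.58,.62,-.01,.05,.108,.12)
line(m,"grip");print(cv2.minAreaRect((W[m][:,:2]*1000).astype(np.float32)))
print("floor",np.median(Z[S(.44,.5,.2,.24,0,.03)]),"bench",np.median(Z[S(.55,.65,-.14,-.1,-.02,.02)]))
g=im.min(-1);m=(S(.425,.505,.04,.2,.0145,.04)).astype(np.uint8)
k,l,st,ce=cv2.connectedComponentsWithStats(m)
for i in range(1,k):
    if st[i,4]>15:
        p=W[l==i];print("ball",st[i,4],ce[i].round(),p.mean(0).round(3),p.min(0).round(3),p.max(0).round(3))
for n in("scene","side"):
    q=np.load(n+"0.npz");d=q["d"];V=cloud(n,q["im"],d);X,Y,Z=V[...,0],V[...,1],V[...,2]
    print(n)
    line(S(.385,.44,.08,.3,.036,.043),"pan near",V);line(S(.50,.55,.08,.3,.036,.043),"pan far",V);line(S(.43,.51,.29,.34,.034,.043),"pan back",V)
    line(S(.38,.56,-.02,.05,.05,.06),"pan slope top",V)
    line(S(.38,.56,-.21,-.15,.093,.105),"bin low wall",V)
    line(S(.38,.56,-.33,-.27,.135,.15),"bin far wall",V);line(S(.38,.44,-.28,-.2,.135,.15),"bin near wall",V);line(S(.51,.56,-.28,-.2,.135,.15),"bin left wall",V)
```

```text
pan slope top 1053 ang 176.49 pt 455.2 18.7 range [[405.7, 11.6], [505.9, 26.1]]
scoop near wall 142 ang 87.33 pt 558.3 -39.4 range [[556.1, -79.7], [561.5, -1.5]]
scoop far wall 187 ang 87.15 pt 641.6 -44.0 range [[639.3, -83.0], [645.1, -1.4]]
backplate 231 ang 177.3 pt 601.7 17.0 range [[561.0, 13.5], [644.9, 19.4]]
grip 389 ang 87.05 pt 602.6 17.5 range [[595.7, 2.8], [610.4, 30.5]]
((603.2333374023438, 16.42652130126953), (29.363609313964844, 15.906184196472168), 87.37171936035156)
floor 0.010559437779815356 bench 0.0013532267878852144
ball 334 [184. 105.] [0.448 0.159 0.031] [0.436 0.147 0.021] [0.458 0.17  0.036]
ball 67 [212. 106.] [0.479 0.157 0.019] [0.474 0.151 0.016] [0.484 0.162 0.022]
ball 66 [185. 129.] [0.445 0.13  0.02 ] [0.44  0.125 0.017] [0.45  0.135 0.023]
ball 62 [217. 132.] [0.484 0.127 0.019] [0.479 0.122 0.016] [0.489 0.131 0.022]
ball 300 [181. 153.] [0.441 0.102 0.03 ] [0.428 0.089 0.021] [0.451 0.113 0.036]
ball 60 [214. 154.] [0.479 0.1   0.02 ] [0.474 0.094 0.016] [0.483 0.104 0.022]
ball 1335 [197. 190.] [0.458 0.055 0.025] [0.425 0.04  0.015] [0.504 0.
[... 613 characters left out ...]
.2 -239.6 range [[532.4, -276.9], [546.1, -201.7]]
side
pan near 201 ang 86.82 pt 415.3 200.2 range [[407.9, 87.7], [422.5, 296.5]]
pan far 152 ang 86.59 pt 515.5 199.5 range [[508.6, 85.5], [522.8, 295.3]]
pan back 128 ang 176.68 pt 467.7 315.3 range [[431.4, 311.5], [507.7, 319.2]]
pan slope top 169 ang 176.72 pt 452.4 19.1 range [[404.9, 13.1], [503.9, 25.4]]
bin low wall 309 ang 171.03 pt 481.8 -186.9 range [[418.6, -209.1], [547.1, -174.9]]
bin far wall 142 ang 171.48 pt 466.5 -295.6 range [[407.0, -308.0], [535.7, -272.1]]
bin near wall 65 ang 81.0 pt 414.8 -239.5 range [[408.2, -276.5], [422.7, -204.4]]
bin left wall 62 ang 81.5 pt 540.4 -237.5 range [[533.5, -275.4], [548.4, -200.7]]
```

```bash
python3 -c "
from h import *
inc([.6025,.017,.18],rot(87.2))
inc([.6025,.017,.083],rot(87.2))"
```

```text
shift [-82.4  72.8 120.8] turn [ 0.04 -0.01  2.76] | t 2.15 [0.5297 0.0994 0.3007] [ 1.7996e+02 -1.0000e-02  8.9960e+01] F [-0.15  0.41 -0.51]
shift [-82.4  72.7 217.8] turn [ 0.04 -0.01  2.76] | t 2.15 [0.5297 0.0994 0.3007] [ 1.7996e+02 -1.0000e-02  8.9960e+01] F [-0.15  0.41 -0.51]
```

Call:
play_rows(increments=[[[-30,27,40],[0,0,1],0],[[-60,54,80],[0,0,2],0],[[-82,73,121],[0,0,2.8],0],[[-82,73,145],[0,0,2.8],0],[[-82,73,175],[0,0,2.8],0],[[-82,73,200],[0,0,2.8],0],[[-82,73,218],[0,0,2.8],0],[[-82,73,218],[0,0,2.8],0],[[-82,73,218],[0,0,2.8],0.5],[[-82,73,218],[0,0,2.8],1],[[-82,73,218],[0,0,2.8],1],[[-82,73,218],[0,0,2.8],1],[[-82,73,218],[0,0,2.8],1],[[-82,73,218],[0,0,2.8],1],[[-82,73,218],[0,0,2.8],1],[[-82,73,218],[0,0,2.8],1]], grip_force=100)

```text
time: 3.75
ee_pos: [0.6034, 0.0183, 0.083]
tcp_rot: [179.9, -0.0, 87.2]
wrist_force: [0.4, 0.2, 5.7]
opening: 0.0146
grasp_force: 97.9
```

```bash
python3 -c "
from h import *
inc([.6025,.018,.24],rot(87))
inc([.4713,.2938,.24],rot(86.7))
inc([.4713,.2938,.155],rot(86.7))"
```

```text
shift [  -0.4   -0.7 -157. ] turn [ 0.07 -0.01  0.23] | t 3.75 [0.6034 0.0183 0.083 ] [ 1.7993e+02 -1.0000e-02  8.7230e+01] F [0.4  0.18 5.65]
shift [ 268.8 -145.  -157.1] turn [ 0.07 -0.01  0.53] | t 3.75 [0.6034 0.0183 0.083 ] [ 1.7993e+02 -1.0000e-02  8.7230e+01] F [0.4  0.18 5.65]
shift [ 268.8 -145.1  -72.1] turn [ 0.07 -0.01  0.53] | t 3.75 [0.6034 0.0183 0.083 ] [ 1.7993e+02 -1.0000e-02  8.7230e+01] F [0.4  0.18 5.65]
```

Call:
play_rows(increments=[[[0,0,-20],[0,0,0.5],1],[[0,0,-50],[0,0,0.5],1],[[0,0,-90],[0,0,0.5],1],[[0,-10,-130],[0,0,0.5],1],[[10,-35,-157],[0,0,0.5],1],[[40,-65,-157],[0,0,0.5],1],[[80,-95,-157],[0,0,0.5],1],[[120,-125,-157],[0,0,0.5],1],[[160,-145,-157],[0,0,0.5],1],[[200,-145,-157],[0,0,0.5],1],[[240,-145,-157],[0,0,0.5],1],[[260,-145,-157],[0,0,0.5],1],[[269,-145,-150],[0,0,0.5],1],[[269,-145,-120],[0,0,0.5],1],[[269,-145,-90],[0,0,0.5],1],[[269,-145,-72],[0,0,0.5],1],[[269,-145,-72],[0,0,0.5],1]])

```text
time: 5.45
ee_pos: [0.4698, 0.2924, 0.1508]
tcp_rot: [-179.7, 0.2, 86.7]
wrist_force: [0.0, 0.0, -1.3]
opening: 0.0147
grasp_force: 98.0
```

Run:
```python
from h import *
o=telemetry.get_obs();print(o["time"],o["ee_pos"].round(4),o["tcp_rot"].round(2),o["wrist_force"].round(2))
ims=[]
for n in("scene","side"):
    im,d=camera(n);W=cloud(n,im,d);X,Y,Z=W[...,0],W[...,1],W[...,2]
    S=lambda x0,x1,y0,y1,z0,z1:(d>0)&(X>x0)&(X<x1)&(Y>y0)&(Y<y1)&(Z>z0)&(Z<z1)
    ims.append(im[200:384,90:330])
    def line(m,nm):
        p=W[m]*1000
        if len(p)<5: print(nm,len(p));return
        vx,vy,x0,y0=cv2.fitLine(p[:,:2].astype(np.float32),cv2.DIST_HUBER,0,.01,.01).ravel()
        print(nm,len(p),"ang",round(np.degrees(np.arctan2(vy,vx))%180,2),"pt",round(x0,1),round(y0,1),"range",np.percentile(p,[2,98],axis=0).round(1).tolist())
    line(S(.41,.435,.17,.28,.062,.12),"near wall");line(S(.41,.435,.17,.28,.09,.105),"near wall top");line(S(.50,.52,.17,.28,.09,.105),"far wall top")
    line(S(.43,.50,.15,.27,.06,.10),"tines")
    line(S(.385,.44,.03,.14,.034,.043),"pan near");line(S(.49,.55,.03,.14,.034,.043),"pan far")
cv2.imwrite("pics/a2.png",cv2.resize(np.hstack(ims),None,fx=1.6,fy=1.6)[:,:,::-1])
```

```text
5.45 [0.4698 0.2924 0.1508] [-179.74    0.19   86.69] [ 0.    0.04 -1.27]
near wall 547 ang 86.7 pt 422.5 237.3 range [[419.4, 189.9, 69.0], [425.8, 278.5, 95.3]]
near wall top 155 ang 86.82 pt 422.8 237.7 range [[419.6, 195.9, 90.2], [426.5, 277.7, 95.7]]
far wall top 80 ang 86.79 pt 505.9 217.5 range [[503.3, 190.0, 90.3], [508.8, 243.6, 95.6]]
tines 351 ang 86.57 pt 464.2 226.8 range [[442.6, 181.8, 68.5], [486.8, 268.3, 73.4]]
pan near 237 ang 92.31 pt 409.6 85.1 range [[403.2, 30.9, 34.3], [438.9, 137.3, 42.5]]
pan far 153 ang 85.9 pt 506.8 85.3 range [[490.6, 30.6, 34.3], [513.2, 138.0, 40.5]]
near wall 350 ang 86.83 pt 424.2 237.5 range [[421.2, 190.7, 69.6], [427.2, 278.7, 95.7]]
near wall top 116 ang 87.15 pt 424.6 236.6 range [[421.7, 196.8, 90.5], [428.0, 278.4, 96.0]]
far wall top 70 ang 87.19 pt 507.6 219.1 range [[505.3, 191.5, 90.3], [511.3, 244.1, 95.6]]
tines 273 ang 87.88 pt 465.7 227.4 range [[444.4, 183.6, 68.9], [486.2, 268.5, 74.5]]
pan near 192 ang 92.45 pt 411.0 83.1 range [[403.9, 30.8, 34.1], [437.4, 136.8, 42.2]]
pan far 119 ang 85.29 pt 508.0 86.1 range [[492.9, 30.5, 34.3], [513.1, 137.3, 39.4]]
```

View pics/a2.png

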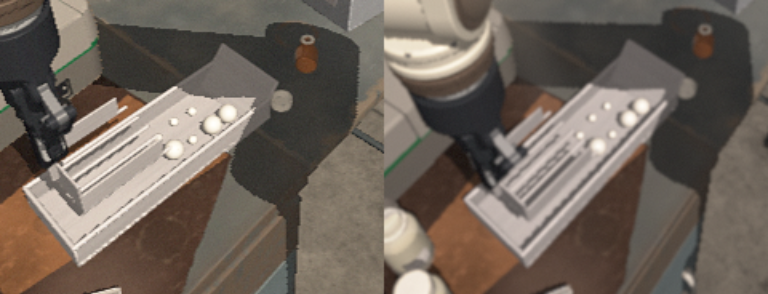

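```bash
python3 -c "
from h import *
inc([.4722,.2935,.12],rot(86.7,1))
inc([.4722,.2935,.0965],rot(86.7,1))"
```

```text
shift [ 0.2  1.1 34.4] turn [-0.03  1.03 -0.  ] | t 5.55 [0.4711 0.2934 0.1544] [-1.7997e+02  3.0000e-02  8.6700e+01] F [ 0.18 -0.58 -1.23]
shift [ 0.2  1.2 57.9] turn [-0.03  1.03 -0.  ] | t 5.55 [0.4711 0.2934 0.1544] [-1.7997e+02  3.0000e-02  8.6700e+01] F [ 0.18 -0.58 -1.23]
```

Call:
play_rows(increments=[[[0,0.5,12],[0,0.5,0],1],[[0,1,24],[0,1,0],1],[[0,1,35],[0,1,0],1],[[0,1,44],[0,1,0],1],[[0,1,51],[0,1,0],1],[[0,1,56],[0,1,0],1],[[0,1,58],[0,1,0],1],[[0,1,58.5],[0,1,0],1],[[0,1,59],[0,1,0],1],[[0,1,59],[0,1,0],1],[[0,1,59],[0,1,0],1]])

```text
time: 6.65
ee_pos: [0.4723, 0.294, 0.0956]
tcp_rot: [180.0, -1.0, 86.7]
wrist_force: [-0.2, -0.0, -1.3]
opening: 0.015
grasp_force: 98.0
```

Run:
```python
from h import *
inc([.4722,.2935,.0955],rot(86.7,1))
ims=[]
for n in("scene","side"):
    im,d=camera(n); ims.append(im[200:384,90:330]); W=cloud(n,im,d);X,Y,Z=W[...,0],W[...,1],W[...,2]
    m=(d>0)&(X>.43)&(X<.5)&(Y>.17)&(Y<.2)&(Z<.04);print(np.percentile(Z[m],[5,50,80,90,95,98]).round(4))
cv2.imwrite("pics/a3.png",cv2.resize(np.hstack(ims),None,fx=1.6,fy=1.6)[:,:,::-1])
```

```text
shift [-0.5 -0.   0.1] turn [ 0.02 -0.01  0.03] | t 6.65 [0.4723 0.294  0.0956] [179.98  -1.01  86.73] F [-0.17 -0.03 -1.33]
[0.0084 0.0102 0.0117 0.014  0.0152 0.0163]
[0.0065 0.0085 0.01   0.012  0.0134 0.0212]
```

Call:
play_rows(increments=[[[0,0,0.7],[0,0,0],1],[[0,0,1.2],[0,0,0],1],[[-5,0,1.1],[0,0,0],1],[[-11,0,1.0],[0,0,0],1],[[-18,0,0.9],[0,0,0],1],[[-25,0,0.8],[0,0,0],1],[[-32,0,0.7],[0,0,0],1],[[-39,0,0.5],[0,0,0],1],[[-46,0,0.4],[0,0,0],1],[[-53,0,0.3],[0,0,0],1],[[-60,0,0.2],[0,0,0],1],[[-67,0,0.1],[0,0,0],1],[[-74,0,-0.1],[0,0,0],1],[[-80,0,-0.2],[0,0,0],1],[[-85,0,-0.3],[0,0,0],1],[[-90,0,-0.4],[0,0,0],1],[[-94,0,-0.4],[0,0,0],1],[[-97,0,-0.5],[0,0,0],1],[[-99,0,-0.5],[0,0,0],1],[[-100,0,-0.5],[0,0,0],1]])

```text
time: 8.75
ee_pos: [0.4665, 0.1938, 0.0943]
tcp_rot: [180.0, -1.0, 86.7]
wrist_force: [0.5, 5.2, 5.6]
opening: 0.0151
grasp_force: 98.8
```

Run:
```python
from h import *
inc([.465,.172,.0955],rot(86.7,1))
im,d=camera("scene");im2,d2=camera("side")
a=cv2.resize(im[210:320,150:290],None,fx=2.8,fy=2.8);b=cv2.resize(im2[205:315,170:310],None,fx=2.8,fy=2.8)
cv2.imwrite("pics/a4.png",np.hstack([a,b])[:,:,::-1])
```

```text
shift [-21.8  -0.2  -1.6] turn [ 0.02 -0.03  0.02] | t 8.75 [0.4665 0.1938 0.0943] [179.98  -1.03  86.72] F [0.49 5.17 5.57]
```

View pics/a4.png

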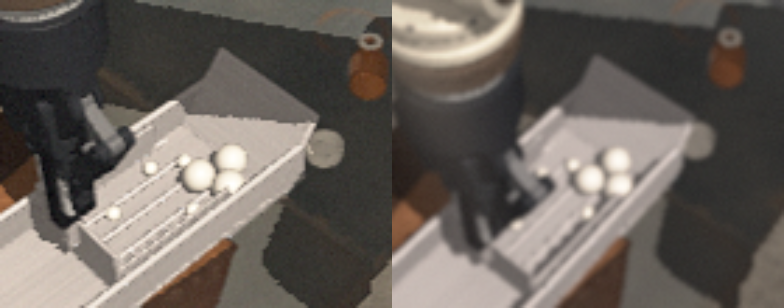

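The three big balls are bunched at the slope foot ahead of the nose, with the worn ones in the slots. I'll push on to the slope.

Call:
play_rows(increments=[[[-4,0,-0.4],[0,0,0],1],[[-8,0,-0.5],[0,0,0],1],[[-12,0,-0.6],[0,0,0],1],[[-16,0,-0.7],[0,0,0],1],[[-18,0,-0.8],[0,0,0],1],[[-20,0,-0.8],[0,0,0],1],[[-21,0,-0.8],[0,0,0],1],[[-21,0,-0.8],[0,0,0],1]])

```text
time: 9.65
ee_pos: [0.4652, 0.173, 0.0945]
tcp_rot: [-180.0, -1.0, 86.7]
wrist_force: [1.0, 3.5, 3.6]
opening: 0.0152
grasp_force: 98.8
```

Run:
```python
from h import *
inc([.465,.172,.0955],rot(86.7,1))
im,d=camera("scene");im2,d2=camera("side")
a=cv2.resize(im[210:320,150:290],None,fx=2.8,fy=2.8);b=cv2.resize(im2[205:315,170:310],None,fx=2.8,fy=2.8)
cv2.imwrite("pics/a5.png",np.hstack([a,b])[:,:,::-1])
for n,i,q in(("scene",im,d),("side",im2,d2)):
    W=cloud(n,i,q);X,Y,Z=W[...,0],W[...,1],W[...,2]
    m=((q>0)&(X>.425)&(X<.505)&(Y>.03)&(Y<.17)&(Z>.0165)&(Z<.06)&(i.min(-1)>165)).astype(np.uint8)
    k,l,st,ce=cv2.connectedComponentsWithStats(m)
    for j in range(1,k):
        if st[j,4]>8:p=W[l==j];print(n,st[j,4],ce[j].round(),np.median(p,0).round(3),p[:,2].max().round(3))
```

```text
shift [-1.  -0.1 -1. ] turn [-0.    0.    0.03] | t 9.65 [0.4652 0.173  0.0945] [-180.     -1.     86.73] F [0.99 3.49 3.59]
scene 570 [233. 260.] [0.447 0.051 0.029] 0.046
scene 19 [204. 269.] [0.485 0.11  0.019] 0.023
scene 12 [218. 284.] [0.436 0.117 0.02 ] 0.021
side 454 [250. 257.] [0.447 0.052 0.028] 0.044
side 15 [239. 280.] [0.436 0.119 0.018] 0.022
```

View pics/a5.png

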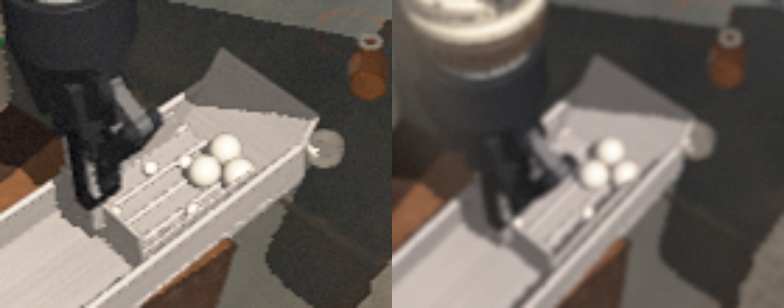

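Call:
play_rows(increments=[[[-1,0,0],[0,0,0],1],[[-2,0,0],[0,0,0],1],[[-3,0,-0.1],[0,0,0],1],[[-4,0,-0.1],[0,0,0],1],[[-4,0,-0.1],[0,0,0],1]])

```text
time: 10.25
ee_pos: [0.4654, 0.1716, 0.0958]
tcp_rot: [179.9, -1.3, 86.8]
wrist_force: [-0.9, 17.1, 9.8]
opening: 0.015
grasp_force: 99.5
```

Run:
```python
from h import *
inc([.465,.170,.0955],rot(86.7,1))
for n in("scene","side"):
    i,q=camera(n)
    W=cloud(n,i,q);f=192/np.tan(np.radians(calibration(n)["vertical_fov"]/2))
    g=cv2.GaussianBlur(cv2.resize(i[230:290,200:270].min(-1),None,fx=4,fy=4,interpolation=cv2.INTER_CUBIC),(5,5),1)
    c=cv2.HoughCircles(g,cv2.HOUGH_GRADIENT,1,25,param1=80,param2=14,minRadius=16,maxRadius=30)
    for (u,v,r) in (c[0] if c is not None else []):
        U,V=int(200+u/4),int(230+v/4);p=W[V,U]; cam=cv2.Rodrigues(calibration(n)["rvec"])[0];eye=-cam.T@calibration(n)["tvec"]
        ce=p+(p-eye)/np.linalg.norm(p-eye)*.012   # ball centre lies a radius behind its surface
        e=ce-[.464,.168,0];px=-(e[0]*.0576+e[1]*.9983);py=e[0]*.9983-e[1]*.0576
        print(n,U,V,round(r/4,1),"pan",round(px,3),round(py,3),round(ce[2],3))
```

```text
shift [-1.6 -0.3  0.2] turn [ 0.05 -0.35  0.11] | t 10.25 [0.4654 0.1716 0.0958] [179.95  -1.35  86.81] F [-0.87 17.1   9.76]
scene 235 272 5.3 pan 0.096 -0.028 0.021
scene 221 271 6.8 pan 0.077 -0.007 0.022
scene 230 262 4.8 pan 0.105 -0.004 0.025
scene 216 280 6.0 pan 0.065 -0.004 0.002
scene 210 283 5.4 pan 0.05 -0.001 0.003
scene 209 259 6.8 pan 0.089 0.046 0.008
scene 264 261 6.5 pan 0.177 -0.033 -0.006
side 248 258 4.2 pan 0.105 -0.006 0.024
side 243 267 6.0 pan 0.081 -0.012 0.022
side 249 283 6.8 pan 0.06 -0.047 0.019
side 254 267 5.3 pan 0.098 -0.03 0.019
side 255 281 7.3 pan 0.079 -0.047 0.003
side 231 263 5.3 pan 0.004 -0.054 0.162
```

```bash
cat >> h.py <<'E'
PO=np.array([.464,.168]);PX=-np.array([.0576,.9983]);PY=np.array([.9983,-.0576])
def tcp(ox,oz,a,G=.083,oy=0,O=PO,X=PX,Y=PY):   # scoop origin in a frame (m), nose-up a deg -> TCP
    t=np.radians(a);x=ox-G*np.sin(t);z=oz+G*np.cos(t)
    return np.r_[O+x*X+oy*Y,z]
E
python3 - <<'E'
from h import *
for a,ox,oz in((1,-.003,.0125),(4,.001,.013),(8,.009,.013),(12,.016,.0135),(16,.022,.014),(18,.010,.020),(18,-.01,.030)):
    inc(tcp(ox,oz,a),rot(86.7,-a))
E
```

```text
shift [ 0.8 -1.2  0.3] turn [ 0.06 -2.34  0.11] | t 10.35 [0.4654 0.1716 0.0958] [179.94  -1.34  86.81] F [-1.51 16.46  9.94]
shift [ 1.2 -1.2 -0. ] turn [ 0.06 -5.34  0.11] | t 10.35 [0.4654 0.1716 0.0958] [179.94  -1.34  86.81] F [-1.51 16.46  9.94]
shift [-1.1 -1.2  0.5] turn [ 0.06 -9.34  0.11] | t 10.35 [0.4654 0.1716 0.0958] [179.94  -1.34  86.81] F [-1.51 16.46  9.94]
shift [-2.4 -1.2  1. ] turn [  0.07 -13.34   0.11] | t 10.35 [0.4654 0.1716 0.0958] [179.94  -1.34  86.81] F [-1.51 16.46  9.94]
shift [-2.8 -1.2  1.9] turn [  0.07 -17.34   0.1 ] | t 10.35 [0.4654 0.1716 0.0958] [179.94  -1.34  86.81] F [-1.51 16.46  9.94]
shift [12.1 -1.2 -2.9] turn [  0.07 -19.34   0.1 ] | t 10.35 [0.4654 0.1716 0.0958] [179.94  -1.34  86.81] F [-1.51 16.46  9.94]
shift [ 32.3  -1.1 -12.4] turn [  0.07 -19.34   0.1 ] | t 10.35 [0.4654 0.1716 0.0958] [179.94  -1.34  86.81] F [-1.51 16.46  9.94]
```

Call:
play_rows(increments=[[[1,0,0],[0,-2,0],1],[[1.2,0,0],[0,-4,0],1],[[1,0,0],[0,-6,0],1],[[0,0,0.2],[0,-8,0],1],[[-1,0,0.5],[0,-10,0],1],[[-1.5,0,0.7],[0,-12,0],1],[[-2,0,1],[0,-14,0],1],[[-2,0,1],[0,-16,0],1],[[-2,0,1],[0,-18,0],1],[[-1,0,0],[0,-20,0],1],[[-1,0,-1],[0,-21,0],1],[[0,0,-2],[0,-21,0],1],[[0,0,-2],[0,-21,0],1]])

```text
time: 11.65
ee_pos: [0.4651, 0.1694, 0.0966]
tcp_rot: [180.0, 20.0, 86.7]
wrist_force: [0.2, 0.2, -2.4]
opening: 0.0144
grasp_force: 97.9
```

Run:
```python
from h import *
inc(tcp(.0,.030,20),rot(86.7,-20))
im,d=camera("scene");im2,d2=camera("side")
a=cv2.resize(im[200:310,150:290],None,fx=2.8,fy=2.8);b=cv2.resize(im2[195:305,170:310],None,fx=2.8,fy=2.8)
cv2.imwrite("pics/a6.png",np.hstack([a,b])[:,:,::-1])
```

```text
shift [ 21.4  -1.  -19.9] turn [ 0.02 -0.03  0.04] | t 11.65 [0.4651 0.1694 0.0966] [179.99  19.97  86.74] F [ 0.2   0.19 -2.42]
```

View pics/a6.png

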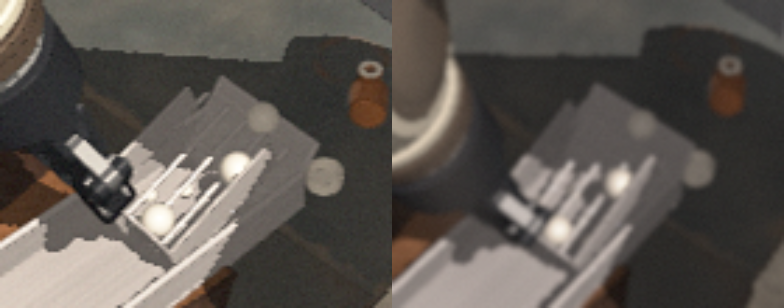

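One ball is at the back of the scoop and a second is mid-way. The third, in shadow at (264,118), is near the nose. I'll hold briefly and look again.

Call:
play_rows(increments=[[[0,0,0],[0,0,0],1],[[0,0,0],[0,0,0],1],[[0,0,0],[0,0,0],1]])

```text
time: 12.05
ee_pos: [0.465, 0.1689, 0.0966]
tcp_rot: [180.0, 20.0, 86.7]
wrist_force: [-0.7, 0.1, -1.7]
opening: 0.015
grasp_force: 97.9
```

Run:
```python
from h import *
inc(tcp(.0,.030,20),rot(86.7,-20))
im,d=camera("scene");im2,d2=camera("side")
a=cv2.resize(im[200:310,150:290],None,fx=2.8,fy=2.8);b=cv2.resize(im2[195:305,170:310],None,fx=2.8,fy=2.8)
cv2.imwrite("pics/a7.png",cv2.convertScaleAbs(np.hstack([a,b])[:,:,::-1],alpha=1.5))
```

```text
shift [ 21.9  -0.9 -20.1] turn [ 0.02 -0.    0.01] | t 12.05 [0.465  0.1689 0.0966] [179.99  20.    86.71] F [-0.73  0.15 -1.67]
```

View pics/a7.png

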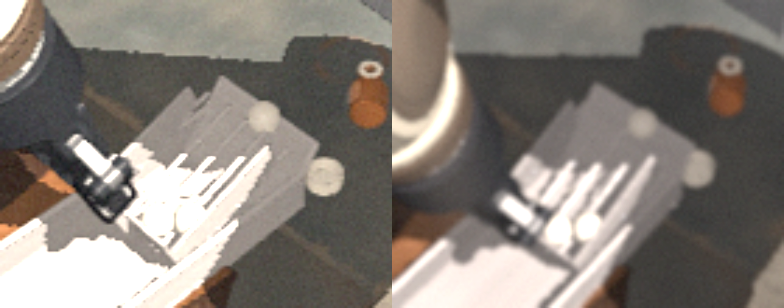

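Run:
```python
from h import *
for n,(u,v) in(("scene",(244,242)),("side",(170+642/2.8,195+124/2.8))):
    i,q=camera(n);W=cloud(n,i,q);v=int(v);u=int(u);p=np.median(W[v-1:v+2,u-1:u+2].reshape(-1,3),0)
    M=cv2.Rodrigues(calibration(n)["rvec"])[0];eye=-M.T@calibration(n)["tvec"];c=p+(p-eye)/np.linalg.norm(p-eye)*.012
    e=c[:2]-PO;print(n,p.round(3),"pan",(e@PX).round(3),(e@PY).round(3),c[2].round(3))
```

```text
scene [0.442 0.033 0.07 ] pan 0.142 -0.009 0.061
side [ 0.222 -0.934 -0.761] pan 1.123 -0.177 -0.769
```

Run:
```python
from h import *
for a,ox,oz in((15,.0175,.017),(10,.009,.0155),(5,.001,.0145),(2,-.004,.0135),(0,-.0065,.0125),(-1,-.006,.0122)):
    inc(tcp(ox,oz,a,oy=.001),rot(86.7,-a))
```

```text
shift [ 2.6  0.1 -1.7] turn [0.   5.01 0.02] | t 12.25 [0.465  0.1689 0.0965] [-180.     20.01   86.72] F [ 0.42  0.92 -1.27]
shift [ 3.9  0.1 -2.2] turn [ 0.   10.01  0.02] | t 12.25 [0.465  0.1689 0.0965] [-180.     20.01   86.72] F [ 0.42  0.92 -1.27]
shift [ 4.7  0.1 -2.5] turn [ 0.   15.01  0.02] | t 12.25 [0.465  0.1689 0.0965] [-180.     20.01   86.72] F [ 0.42  0.92 -1.27]
shift [ 5.6  0.1 -2. ] turn [-0.   18.01  0.02] | t 12.25 [0.465  0.1689 0.0965] [-180.     20.01   86.72] F [ 0.42  0.92 -1.27]
shift [ 5.5  0.1 -1. ] turn [-0.000e+00  2.001e+01  2.000e-02] | t 12.25 [0.465  0.1689 0.0965] [-180.     20.01   86.72] F [ 0.42  0.92 -1.27]
shift [ 3.8  0.1 -0. ] turn [-0.000e+00  2.101e+01  2.000e-02] | t 12.25 [0.465  0.1689 0.0965] [-180.     20.01   86.72] F [ 0.42  0.92 -1.27]
```

Call:
play_rows(increments=[[[1.3,0,-0.8],[0,2.5,0],1],[[2.6,0,-1.7],[0,5,0],1],[[3.2,0,-2],[0,7.5,0],1],[[3.9,0,-2.2],[0,10,0],1],[[4.3,0,-2.4],[0,12.5,0],1],[[4.7,0,-2.5],[0,15,0],1],[[5.3,0,-2.2],[0,17,0],1],[[5.6,0,-1.8],[0,18.5,0],1],[[5.5,0,-1],[0,20,0],1],[[4,0,0],[0,21,0],1],[[3.5,0,0.3],[0,21,0],1],[[3,0,0.3],[0,21,0],1],[[3,0,0.3],[0,21,0],1]])

```text
time: 13.55
ee_pos: [0.4653, 0.1723, 0.0954]
tcp_rot: [180.0, -1.0, 86.8]
wrist_force: [1.0, 4.7, -0.0]
opening: 0.0146
grasp_force: 98.2
```

Run:
```python
from h import *
inc(tcp(-.006,.0122,-1,oy=.001),rot(86.7,1))
ims=[]
for n in("scene","side"):
    i,q=camera(n);W=cloud(n,i,q);M=cv2.Rodrigues(calibration(n)["rvec"])[0];eye=-M.T@calibration(n)["tvec"]
    E=W-PO.tolist().__add__([0.]);px=E[...,:2]@PX;py=E[...,:2]@PY;Z=W[...,2]
    # cap of each ball: points over 26 mm, inside walls
    m=((q>0)&(px>-.005)&(px<.125)&(abs(py)<.037)&(Z>.0285)&(Z<.05)&(Z-.01>px-.105+.012)).astype(np.uint8)
    k,l,st,ce=cv2.connectedComponentsWithStats(m)
    for j in range(1,k):
        if st[j,4]>5:
            p=W[l==j].mean(0);c=p+(p-eye)/np.linalg.norm(p-eye)*.010;e=c[:2]-PO;print(n,st[j,4],ce[j].round(),"pan",(e@PX).round(3),(e@PY).round(3),c[2].round(3))
    ims.append(cv2.resize(i[200:310,150:290] if n=="scene" else i[195:305,170:310],None,fx=2.8,fy=2.8))
cv2.imwrite("pics/a8.png",np.hstack(ims)[:,:,::-1])
```

```text
shift [ 0.2 -0.1  0.3] turn [ 0.02 -0.04  0.05] | t 13.55 [0.4653 0.1723 0.0954] [179.98  -1.04  86.75] F [ 0.95  4.7  -0.01]
scene 56 [230. 263.] pan 0.104 -0.006 0.025
scene 6 [176. 276.] pan -0.001 0.038 0.034
scene 48 [192. 292.] pan -0.001 -0.014 0.033
scene 43 [197. 287.] pan 0.015 -0.006 0.026
scene 71 [207. 289.] pan 0.026 -0.024 0.025
side 43 [247. 259.] pan 0.103 -0.005 0.023
side 43 [220. 286.] pan 0.013 -0.005 0.024
side 59 [230. 287.] pan 0.025 -0.025 0.023
```

View pics/a8.png

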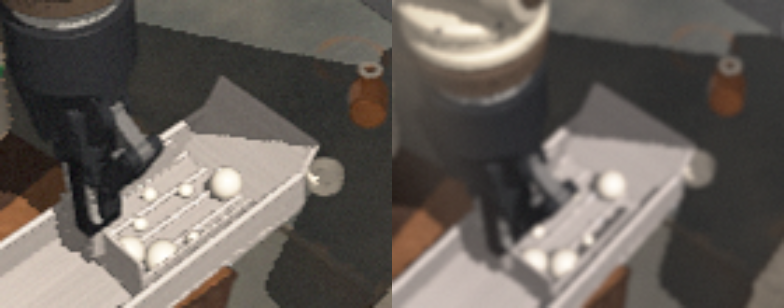

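Run:
```python
from h import *
for a,ox,oz in((0,-.0062,.0125),(5,-.006,.0128),(10,-.006,.0135),(15,-.006,.015),(20,-.006,.018),(22,-.006,.020)):
    inc(tcp(ox,oz,a,oy=.001),rot(86.7,-a))
```

```text
shift [ 1.9 -0.1 -0.1] turn [ 0.02 -1.03  0.06] | t 13.65 [0.4653 0.1723 0.0954] [179.98  -1.03  86.76] F [-0.22  5.67  0.11]
shift [ 8.9 -0.1  0.1] turn [ 0.02 -6.03  0.06] | t 13.65 [0.4653 0.1723 0.0954] [179.98  -1.03  86.76] F [-0.22  5.67  0.11]
shift [16.1 -0.1  0.4] turn [  0.03 -11.03   0.06] | t 13.65 [0.4653 0.1723 0.0954] [179.98  -1.03  86.76] F [-0.22  5.67  0.11]
shift [23.1 -0.1  0.6] turn [  0.03 -16.03   0.06] | t 13.65 [0.4653 0.1723 0.0954] [179.98  -1.03  86.76] F [-0.22  5.67  0.11]
shift [30.1 -0.1 -0.1] turn [  0.03 -21.03   0.06] | t 13.65 [0.4653 0.1723 0.0954] [179.98  -1.03  86.76] F [-0.22  5.67  0.11]
shift [32.8 -0.1 -1. ] turn [  0.03 -23.03   0.06] | t 13.65 [0.4653 0.1723 0.0954] [179.98  -1.03  86.76] F [-0.22  5.67  0.11]
```

Call:
play_rows(increments=[[[0,1,0],[0,0,0],1],[[0,2,0],[0,0,0],1],[[0,2.5,0],[0,0,0],1],[[-0.5,2,0],[0,0,0],1],[[1,2,0],[0,-0.5,0],1],[[5.5,2,0],[0,-3.5,0],1],[[9,1.5,0],[0,-6,0],1],[[12.5,1,0.2],[0,-8.5,0],1],[[16,0.5,0.4],[0,-11,0],1],[[19.5,0,0.5],[0,-13.5,0],1],[[23,0,0.6],[0,-16,0],1],[[26.5,0,0.3],[0,-18.5,0],1],[[30,0,0],[0,-21,0],1],[[33,0,-1],[0,-23,0],1],[[33,0,-1],[0,-23,0],1],[[33,0,-1],[0,-23,0],1],[[33,0,-1],[0,-23,0],1]])

```text
time: 15.35
ee_pos: [0.4671, 0.2044, 0.0968]
tcp_rot: [180.0, 22.0, 86.7]
wrist_force: [0.5, -0.0, -1.9]
opening: 0.0149
grasp_force: 98.0
```

```bash
cat > look.py <<'E'
from h import *
import sys
o=telemetry.get_obs();r=R.from_euler("xyz",o["tcp_rot"],degrees=True)
print("t",round(o["time"],2),o["ee_pos"].round(4),o["tcp_rot"].round(1),o["wrist_force"].round(2))
def blobs(n,save=None):
    i,q=camera(n);W=cloud(n,i,q)
    # into scoop coordinates: tool (x,y,z) -> (-x, y, 83-z)
    T=r.inv().apply((W-o["ee_pos"]).reshape(-1,3)).reshape(W.shape)*1000
    x,y,z=-T[...,0],T[...,1],83-T[...,2]
    M=cv2.Rodrigues(calibration(n)["rvec"])[0];eye=-M.T@calibration(n)["tvec"]
    m=((q>0)&(x>3)&(x<135)&(abs(y)<38)&(z>8)&(z<60)&((i.max(-1).astype(int)-i.min(-1))<60)).astype(np.uint8)
    k,l,st,ce=cv2.connectedComponentsWithStats(m)
    for j in range(1,k):
        if st[j,4]>5:
            s=l==j;print(n,st[j,4],ce[j].round(),"scoop med",np.median(x[s]).round(1),np.median(y[s]).round(1),np.median(z[s]).round(1),"max z",z[s].max().round(1),"x",x[s].min().round(),x[s].max().round())
    return i
for n in("scene","side"):
    i=blobs(n)
    cv2.imwrite(f"pics/{sys.argv[1]}_{n}.png",i[:,:,::-1])
E
python3 look.py b1
```

```text
t 15.35 [0.4671 0.2044 0.0968] [180.   22.   86.7] [ 0.51 -0.01 -1.93]
scene 326 [198. 283.] scoop med 27.9 -15.7 20.7 max z 27.3 x 4.0 50.0
scene 23 [182. 281.] scoop med 9.5 -8.3 52.0 max z 58.7 x 3.0 16.0
side 294 [222. 283.] scoop med 27.0 -14.9 20.0 max z 26.2 x 3.0 49.0
side 7 [209. 282.] scoop med 12.9 -7.1 53.5 max z 59.9 x 11.0 14.0
```

Call:
play_rows(increments=[[[3,0,-9],[0,0,0],1],[[6,0,-18],[0,0,0],1],[[9,2,-28],[0,0,0],1],[[12,-2,-37],[0,-1,0],1],[[12,2,-37],[0,1,0],1],[[12,-2,-37],[0,-1,0],1],[[12,2,-37],[0,1,0],1],[[12,0,-37],[0,0,0],1],[[12,0,-37],[0,0,0],1],[[12,0,-37],[0,0,0],1]])

```text
time: 16.45
ee_pos: [0.4683, 0.2295, 0.1264]
tcp_rot: [-180.0, 22.0, 86.7]
wrist_force: [0.7, -0.9, -2.6]
opening: 0.0152
grasp_force: 98.0
```

```bash
cat > amap.py <<'E'
from h import *
o=telemetry.get_obs();r=R.from_euler("xyz",o["tcp_rot"],degrees=True)
print("t",round(o["time"],2),o["ee_pos"].round(4),o["tcp_rot"].round(1),o["wrist_force"].round(2))
A=np.full((17,16),0.);B=[]
for n in("scene","side"):
    i,q=camera(n);W=cloud(n,i,q);ok=q>0
    T=r.inv().apply((W-o["ee_pos"]).reshape(-1,3)).reshape(W.shape)*1000
    x,y,z=-T[...,0],T[...,1],83-T[...,2];m=ok&(x>0)&(x<64)&(abs(y)<39)&(z>-2)&(z<40)
    np.maximum.at(A,((x[m]/4).astype(int),((y[m]+40)/5).astype(int)),z[m])
    E=W[...,:2]-PO;px,py,Z=E@PX,E@PY,W[...,2]
    M=cv2.Rodrigues(calibration(n)["rvec"])[0];eye=-M.T@calibration(n)["tvec"]
    m=(ok&(px>-.14)&(px<.13)&(abs(py)<.043)&(Z>.0145)&(Z<.04)&(Z-.01>px-.105+.006)).astype(np.uint8)
    k,l,st,ce=cv2.connectedComponentsWithStats(m)
    for j in range(1,k):
        if 4<st[j,4]<900:
            p=W[l==j];e=p[:,:2]-PO;print(n,"floor",st[j,4],ce[j].round(),"pan",(e@PX).mean().round(3),(e@PY).mean().round(3),"zmax",p[:,2].max().round(3))
print("scoop rows x 0..64 by 4, cols y -40..40 by 5");print(A.round().astype(int))
E
python3 amap.py
```

```text
t 16.45 [0.4683 0.2295 0.1264] [-180.    22.    86.7] [ 0.74 -0.91 -2.63]
scene floor 14 [202. 268.] pan 0.057 0.029 zmax 0.021
scene floor 9 [199. 278.] pan 0.035 0.012 zmax 0.023
scene floor 22 [219. 284.] pan 0.053 -0.028 zmax 0.021
side floor 6 [235. 264.] pan 0.077 0.01 zmax 0.019
side floor 7 [223. 266.] pan 0.057 0.026 zmax 0.019
side floor 12 [221. 277.] pan 0.034 0.011 zmax 0.02
side floor 17 [239. 281.] pan 0.051 -0.026 zmax 0.02
scoop rows x 0..64 by 4, cols y -40..40 by 5
[[39 40 35 40 40 34 29 37  9  1  3  3  0  0  0  0]
 [ 0  0  0  3 20 22 22 19  0  0  0  5  0  0  0  0]
 [ 0  0  0 15 24 25 22 21  0  0  0  3  0  0  0  0]
 [ 0  0  0 18 23 24 25 22 18  0  0  5  2  0  0  0]
 [15 21 20 17 24 25 24 22  0  0  0  5  0  0  0 23]
 [19 22 22 21 23 24 23 19  0  0  0  5  0  0  0  0]
 [23 24 24 22 19 20 21 17  0  0  0  5  2  0  0  5]
 [22 24 26 23 18 23 24 22  0  0  0  4  2  0  0 18]
 [22 23 24 21 21 25 26 24 21  0  0  4  2  0  0  0]
 [19 21 21 19 23 26 27 25 23  0  0  5  0  0  0  4]
 [ 0 17  0  4 22 27 27 26 20  0  0  5  0  0  0  9]
 [ 0  0  0  3 22 24 24 25  0  0  0  5  0  0  0  0]
 [ 0  0  0  5  5 19 20 21  2  0  0  4  0  0  0 13]
 [ 0  0  0  4  5  0  0  5  2  0  0  5  0  0  0 26]
 [ 0  0  0  6  5  0  0  4  4  0  0  3  0  0  0 19]
 [ 0  0  0  5  4  0  0  4  3  0  0  4  2  0  0 20]
 [ 0  0  0  0  0  0  0  0  0  0  0  0  0  0  0  0]]
```

```bash
cat >> h.py <<'E'
BO=np.array([.477,-.2408]);BX=-np.array([.1513,.9885]);BY=np.array([.9885,-.1513])
def btcp(ox,oz,a): return tcp(ox,oz,a,O=BO,X=BX,Y=BY)
E
python3 - <<'E'
from h import *
o=telemetry.get_obs()
p=o["ee_pos"].copy();p[2]=.25;inc(p,rot(86.7,-20),o)
inc(btcp(-.110,.155,20),rot(81.3,-20),o);print(btcp(-.110,.155,20))
E
```

```text
shift [ -46.3   -0.  -114.5] turn [0.   2.01 0.03] | t 16.55 [0.4684 0.2296 0.1265] [-179.99   22.01   86.73] F [-0.04 -0.37 -2.17]
shift [-347.2   48.5   25.4] turn [1.94 2.   5.07] | t 16.55 [0.4684 0.2296 0.1265] [-179.99   22.01   86.73] F [-0.04 -0.37 -2.17]
[ 0.49793805 -0.10400379  0.23299449]
```

Call:
play_rows(increments=[[[-6,0,-14],[0,0,0],1],[[-16,0,-40],[0,0,0],1],[[-28,0,-70],[0,0,0],1],[[-38,0,-95],[0,0,0],1],[[-46,0,-115],[0,0,0],1],[[-55,1,-111],[0,0,0.1],1],[[-70,4,-104],[0.1,0,0.4],1],[[-91,7,-94],[0.3,0,0.8],1],[[-115,11,-83],[0.4,0,1.2],1],[[-142,15,-70],[0.6,0.5,1.6],1],[[-169,20,-58],[0.8,1,2.1],1],[[-196,24,-45],[1,1,2.5],1],[[-227,29,-31],[1.2,1.5,3],1],[[-257,34,-17],[1.4,1.5,3.5],1],[[-284,38,-4],[1.5,2,4],1],[[-308,42,7],[1.7,2,4.4],1],[[-326,45,15],[1.8,2,4.7],1],[[-338,47,21],[1.9,2,4.9],1],[[-345,48,24],[1.9,2,5],1],[[-347,48.5,25],[1.9,2,5.1],1]])

```text
time: 18.55
ee_pos: [0.4975, -0.1044, 0.2328]
tcp_rot: [180.0, 20.0, 81.2]
wrist_force: [0.1, -0.2, -2.2]
opening: 0.0146
grasp_force: 98.1
```

```bash
python3 amap.py | grep -v floor
python3 - <<'E'
from h import *
o=telemetry.get_obs();print(o["q"].round(1))
for a,ox,oz in((20,-.110,.155),(10,-.100,.130),(0,-.095,.115)): inc(btcp(ox,oz,a),rot(81.3,-a),o)
# scoop nose and bin in the same view
for n in("scene","side"):
    i,d=camera(n);W=cloud(n,i,d);E=W[...,:2]-BO;bx,by,Z=(E@BX)*1000,(E@BY)*1000,W[...,2]*1000
    f=lambda m:(m.sum(),np.percentile(bx[m],[2,50,98]).round(1),np.percentile(by[m],[2,50,98]).round(1))
    ok=d>0
    print(n,"far",f(ok&(Z>139)&(Z<147)&(abs(by)<50)&(bx>45)&(bx<70)),"\n +y",f(ok&(Z>139)&(Z<147)&(abs(bx)<50)&(by>50)&(by<75)),"\n -y",f(ok&(Z>139)&(Z<147)&(abs(bx)<50)&(by<-50)&(by>-75)),"\n low",f(ok&(Z>97)&(Z<103.5)&(abs(by)<58)&(bx<-40)&(bx>-75)))
E
```

```text
t 18.55 [ 0.4975 -0.1044  0.2328] [180.   20.   81.2] [ 0.08 -0.16 -2.22]
scoop rows x 0..64 by 4, cols y -40..40 by 5
[[39 40 39 38 38 39 38 39 14  7  4 22 21 38 40 40]
 [ 0  0  0  0  0  0  0  0  0  0  0  0  0  0  0  0]
 [ 0  0  0  0 24 22 22 23  0  0  0  0  0  0  0  0]
 [ 0 17 18 15 23 25 24 22  0  0  0  0  0  0  0  0]
 [ 0 21 21 18 22 24 23 21  0  0  0  3  0  0  0  0]
 [21 23 22 21 21 22 21  0  0  0  0  3  0  0  0  0]
 [23 23 25 21 17 21 21 17  0  0  0  3  0  0  0  0]
 [21 24 24 21 19 22 23 24 20  0  0  5  0  0  0  0]
 [ 0 24 22  0 22 24 25 24 21  0  0  3  2  0  0  0]
 [ 0 19  0 19 21 26 24 24 23  0  0  4  0  0  0  0]
 [ 0  0  0  0 21 25 25 24  0  0  0  3  0  0  0  0]
 [ 0  0  0  7 19 22 24  0  0  0  0  4  0  0  0 14]
 [ 0  0  0  4 13 20  0  0  0  0  0  3  0  0  0 18]
 [ 0  0  0  3  1  0  0  0  0  0  0  4  0  0  0 27]
 [ 0  0  0  5  3  0  0  5  2  0  0  5  0  0  0  0]
 [ 0  0  0  4  3  0  0  4  3  0  0  4  0  0  0 25]
 [ 0  0  0  0  0  0  0  0  0  0  0  0  0  0  0  0]]
[ -1.5   0.    1.3  93.8 -19.8  97.6]
shift [-0.3  0.2  0.2] turn [ 0.02 -0.01 -0.03] | t 18.65 [ 0.4978 -0.1036 
[... 256 characters left out ...]
-0.1036  0.2331] [179.97  19.99  81.27] F [ 0.22  0.38 -2.93]
scene far (np.int64(51), array([55.1, 58.2, 61.8]), array([-47.4, -16.6,  49.5])) 
 +y (np.int64(57), array([-47.8,   4.9,  46.4]), array([58.5, 61.6, 65.5])) 
 -y (np.int64(86), array([-48.8,  -0.5,  46.9]), array([-64.8, -62. , -59.2])) 
 low (np.int64(91), array([-57.3, -55.3, -51.3]), array([-54.2,  -4.8,  56.1]))
side far (np.int64(46), array([52.8, 56.4, 59.9]), array([-49.2, -15.9,  47.8])) 
 +y (np.int64(27), array([-26.5,   8. ,  39. ]), array([60.3, 63.2, 66.5])) 
 -y (np.int64(57), array([-48.1,  -5.8,  46.5]), array([-64.3, -61.1, -57.9])) 
 low (np.int64(46), array([-58.8, -56. , -44. ]), array([-54.9, -30.4,  36. ]))
```

Run:
```python
from h import *
o=telemetry.get_obs()
for a,ox,oz in((10,-.100,.130),(2,-.095,.117)): inc(btcp(ox,oz,a),rot(81.3,-a),o)
for th in(8,16,24,32,40,46):
    t=np.radians(th);inc(btcp(-.057-.038*np.cos(t),.112+.038*np.sin(t),-th),rot(81.3,th),o)
```

```text
shift [-16.1   0.   28.8] turn [0.05 9.99 0.03] | t 18.75 [ 0.498  -0.1031  0.2333] [179.96  19.99  81.32] F [ 0.27  0.02 -2.37]
shift [-27.5  -0.   45.5] turn [ 0.05 17.99  0.03] | t 18.75 [ 0.498  -0.1031  0.2333] [179.96  19.99  81.32] F [ 0.27  0.02 -2.37]
shift [-41.3  -0.   51. ] turn [ 0.04 27.99  0.03] | t 18.75 [ 0.498  -0.1031  0.2333] [179.96  19.99  81.32] F [ 0.27  0.02 -2.37]
shift [-53.9  -0.   52.6] turn [ 0.04 35.99  0.04] | t 18.75 [ 0.498  -0.1031  0.2333] [179.96  19.99  81.32] F [ 0.27  0.02 -2.37]
shift [-66.2  -0.   56. ] turn [4.000e-02 4.399e+01 4.000e-02] | t 18.75 [ 0.498  -0.1031  0.2333] [179.96  19.99  81.32] F [ 0.27  0.02 -2.37]
shift [-77.9  -0.   61.1] turn [4.000e-02 5.199e+01 4.000e-02] | t 18.75 [ 0.498  -0.1031  0.2333] [179.96  19.99  81.32] F [ 0.27  0.02 -2.37]
shift [-88.8  -0.   67.7] turn [4.000e-02 5.999e+01 5.000e-02] | t 18.75 [ 0.498  -0.1031  0.2333] [179.96  19.99  81.32] F [ 0.27  0.02 -2.37]
shift [-96.3  -0.1  73.6] turn [3.000e-02 6.599e+01 5.000e-02] | t 18.75 [ 0.498  -0.1031  0.2333] [179.96  19.99  81.32] F [ 0.27  0.02 -2.37]
```

Call:
play_rows(increments=[[[-8,0,14],[0,5,0],1],[[-16,0,29],[0,10,0],1],[[-22,0,38],[0,14,0],1],[[-27.5,0,45.5],[0,18,0],1],[[-34.5,0,48.5],[0,23,0],1],[[-41.3,0,51],[0,28,0],1],[[-47.5,0,52],[0,32,0],1],[[-53.9,0,52.6],[0,36,0],1],[[-60,0,54.2],[0,40,0],1],[[-66.2,0,56],[0,44,0],1],[[-72,0,58.5],[0,48,0],1],[[-77.9,0,61.1],[0,52,0],1],[[-83.5,0,64.3],[0,56,0],1],[[-88.8,0,67.7],[0,60,0],1],[[-96.3,0,73.6],[0,66,0],1],[[-96.3,0,73.6],[0,66,0],1],[[-96.3,0,73.6],[0,66,0],1],[[-96.3,0,73.6],[0,66,0],1],[[-96.3,0,73.6],[0,66,0],1],[[-96.3,0,73.6],[0,66,0],1]])

```text
time: 20.75
ee_pos: [0.4807, -0.2176, 0.1976]
tcp_rot: [179.9, -45.9, 81.5]
wrist_force: [0.6, -2.9, 0.1]
opening: 0.0148
grasp_force: 98.5
```

```bash
python3 amap.py
python3 - <<'E'
from h import *
t=np.radians(46);inc(btcp(-.057-.038*np.cos(t),.112+.038*np.sin(t),-46),rot(81.3,46))
for n in("scene","side"):
    i,d=camera(n);W=cloud(n,i,d);E=W[...,:2]-BO;bx,by,Z=(E@BX)*1000,(E@BY)*1000,W[...,2]*1000
    m=(d>0)&(abs(bx)<54)&(abs(by)<59)&(Z<100)
    A=np.zeros((12,12),int)
    np.maximum.at(A,(((bx[m]+60)/10).astype(int),((by[m]+60)/10).astype(int)),Z[m].astype(int));print(n);print(A)
E
```

```text
t 20.75 [ 0.4807 -0.2176  0.1976] [179.9 -45.9  81.5] [ 0.6  -2.93  0.11]
scene floor 20 [216. 267.] pan 0.079 0.01 zmax 0.022
scene floor 20 [203. 268.] pan 0.057 0.027 zmax 0.022
scene floor 23 [200. 279.] pan 0.035 0.01 zmax 0.022
scene floor 23 [219. 285.] pan 0.053 -0.028 zmax 0.021
side floor 18 [234. 264.] pan 0.077 0.011 zmax 0.02
side floor 16 [222. 266.] pan 0.056 0.03 zmax 0.021
side floor 17 [221. 277.] pan 0.034 0.012 zmax 0.02
side floor 18 [239. 281.] pan 0.051 -0.026 zmax 0.021
scoop rows x 0..64 by 4, cols y -40..40 by 5
[[37 39 39 39 40 39 40 38 20 37 38 39 39 39 40 39]
 [ 0  0 10 24  0  0  8 39  0 17 24  6 20  0 12  0]
 [ 0  0  0  0  0  0  0  0  0  0  0  0  0  0  0  0]
 [ 0  0  0  1  0  0  0  0  0  0  0  0  0  0  0  0]
 [ 0  0  0  0  0  0  0  0  0  0  0  0  0  0  0  0]
 [ 0  0  0  0  0  0  0  1  0  0  0  1  0  0  0  0]
 [ 0  0  0  0  0  0  0  1  0  0  0  0  0  0  0  0]
 [ 0  0  0  0  0  0  0  0  0  0  0  1  0  0  0  0]
 [ 0  0  0  1  2  0  0  2  1  0  0  1  0  0  0  0]
 [ 0  0  0  0  0  0  0  1  0  0  0  2  0  0  0  0]
 [ 0  0  0  0  0  0  0  0  0  0  0  0  0  0  0
[... 686 characters left out ...]
 0  0  0  0  0  0  0  0  0  0]
 [ 0  0  0  0  0  0  0  0  0  0  0  0]
 [ 0  0  0  0  0  0  0  0  0  0  0  0]
 [ 0  0  0  0  0  0  0  0  0  0  0  0]
 [ 0  0  0  0  0  0  0  0  0  0  0  0]
 [ 0  0  0  0  0  0  0  0  0  0  0  0]]
side
[[97  0 97  0  0  0  0  0  0  0 97  0]
 [ 0 98  0  0  0  0  0  0  0  0  0  0]
 [ 0 96  0  0  0  0  0  0  0  0  0  0]
 [ 0  0  0  0  0  0  0  0  0  0  0  0]
 [ 0  0  0  0  0  0  0  0  0  0  0  0]
 [ 0  0  0  0  0  0  0  0  0  0  0  0]
 [ 0  0  0  0  0  0  0  0  0  0  0  0]
 [ 0  0  0  0  0  0  0  0  0  0  0  0]
 [ 0  0  0  0  0  0 13  0  0  0  0  0]
 [ 0  0  0  0  0  0  0  0  0  0  0  0]
 [ 0  0  0  0  0  0  0  0  0  0  1  0]
 [ 0  0  0  0  0  0 91 52  0  0 70  0]]
```

Run:
```python
from h import *
o=telemetry.get_obs()
for th in(36,26,16,8,0):
    t=np.radians(th);inc(btcp(-.057-.038*np.cos(t),.113+.038*np.sin(t),-th),rot(81.3,th),o)
inc(btcp(-.110,.15,0),rot(81.3,0),o);inc(btcp(-.19,.17,0),rot(81.3,0),o)
```

```text
shift [14.5 -0.1  7.8] turn [ 0.06 -9.99  0.06] | t 20.95 [ 0.4806 -0.2178  0.1975] [179.87 -45.99  81.4 ] F [ 0.31 -2.12  0.56]
shift [26.7 -0.1 17.9] turn [  0.07 -19.99   0.06] | t 20.95 [ 0.4806 -0.2178  0.1975] [179.87 -45.99  81.4 ] F [ 0.31 -2.12  0.56]
shift [37.  -0.1 30. ] turn [  0.07 -29.99   0.05] | t 20.95 [ 0.4806 -0.2178  0.1975] [179.87 -45.99  81.4 ] F [ 0.31 -2.12  0.56]
shift [43.7 -0.1 40.9] turn [  0.08 -37.99   0.05] | t 20.95 [ 0.4806 -0.2178  0.1975] [179.87 -45.99  81.4 ] F [ 0.31 -2.12  0.56]
shift [48.7 -0.1 52.6] turn [ 8.000e-02 -4.599e+01  4.000e-02] | t 20.95 [ 0.4806 -0.2178  0.1975] [179.87 -45.99  81.4 ] F [ 0.31 -2.12  0.56]
shift [85.8 -0.  37.7] turn [ 8.000e-02 -4.599e+01  4.000e-02] | t 20.95 [ 0.4806 -0.2178  0.1975] [179.87 -45.99  81.4 ] F [ 0.31 -2.12  0.56]
shift [155.7   0.   81.3] turn [ 8.000e-02 -4.599e+01  4.000e-02] | t 20.95 [ 0.4806 -0.2178  0.1975] [179.87 -45.99  81.4 ] F [ 0.31 -2.12  0.56]
```

Call:
play_rows(increments=[[[7,0,3.5],[0,-5,0],1],[[14.5,0,7.8],[0,-10,0],1],[[21,0,12.5],[0,-15,0],1],[[26.7,0,17.9],[0,-20,0],1],[[32,0,24],[0,-25,0],1],[[37,0,30],[0,-30,0],1],[[43.7,0,40.9],[0,-38,0],1],[[48.7,0,52.6],[0,-46,0],1],[[60,0,47],[0,-46,0],1],[[75,0,42],[0,-46,0],1],[[86,0,38],[0,-46,0],1],[[110,0,53],[0,-46,0],1],[[135,0,68],[0,-46,0],1],[[150,0,78],[0,-46,0],1],[[155,0,81],[0,-46,0],1],[[155,0,81],[0,-46,0],1]])

```text
time: 22.55
ee_pos: [0.5059, -0.0542, 0.2529]
tcp_rot: [179.9, -0.0, 81.3]
wrist_force: [0.2, -0.6, -1.5]
opening: 0.0149
grasp_force: 98.1
```

```bash
sed -i 's/(x<64)/(x<118)/; s/(17,16)/(30,16)/' amap.py; python3 amap.py | sed -n '1p;/scoop/,$p'
python3 - <<'E'
from h import *
for n in("scene",):
    i,d=camera(n);W=cloud(n,i,d);E=W[...,:2]-BO;bx,by,Z=(E@BX)*1000,(E@BY)*1000,W[...,2]*1000
    m=(d>0)&(abs(bx)<54)&(abs(by)<59)&(Z<160)
    A=np.zeros((12,12),int)
    np.maximum.at(A,(((bx[m]+60)/10).astype(int),((by[m]+60)/10).astype(int)),Z[m].astype(int));print(n);print(A)
    cv2.imwrite("pics/c1.png",i[:,:,::-1])
inc([.6025,.017,.25],rot(87.2));inc([.6025,.017,.085],rot(87.2))
E
```

```text
t 22.55 [ 0.5059 -0.0542  0.2529] [179.9  -0.   81.3] [ 0.18 -0.57 -1.51]
scoop rows x 0..64 by 4, cols y -40..40 by 5
[[39 39 39 37 38 39 40 40 12 12 30 34 39 39 40 39]
 [ 0  0  0  0  0  0  0  0  0  0  0  0  0  0  0  0]
 [ 0  0  0  0  0  0  0  0  0  0  0  0  0  0  0  0]
 [ 0  0  0  0  0  0  0  0  0  0  0  0  0  0  0  0]
 [ 0  0  0  0  0  0  0  0  0  0  0  0  0  0  0  0]
 [ 0  0  0  0  0  0  0  0  0  0  0  0  0  0  0  0]
 [ 0  0  0  0  0  0  0  0  0  0  0  0  0  0  0  0]
 [ 0  0  0  2  0  0  0  0  0  0  0  0  0  0  0  0]
 [ 0  0  0  0  3  0  0  0  0  0  0  0  0  0  0  0]
 [ 0  0  0  0  1  0  0  0  1  0  0  2  0  0  0  0]
 [ 0  0  0  2  2  0  0  4  0  0  0  0  0  0  0  0]
 [ 0  0  0  3  1  0  0  4  2  0  0  4  0  0  0  0]
 [ 0  0  0  1  2  0  0  4  1  0  0  2  0  0  0  0]
 [ 0  0  0  2  0  0  0  3  0  0  0  4  0  0  0  2]
 [ 0  0  0  0  2  0  0  4  0  0  0  3  0  0  0 25]
 [ 0  0  0  0  2  0  0  4  0  0  0  4  3  0  0 14]
 [ 0  0  0  0  1  0  0  4  0  0  0  3  0  0  0  0]
 [ 0  0  0  0  1  0  0  2  3  0  0  3  0  0  0 27]
 [ 0  0  0  0  2  0  0  3  0  0  0  3  1  0  0 15]
 [ 0  0  0  
[... 757 characters left out ...]
0]
 [  0   0   0 107 107 107 107 107 106   0   0   0]
 [  0   0   0 106 107 108 107 107 105 108   0   0]
 [  0   0   0 108 108 108 107 107 107 107 105 140]
 [  0   0   0 108 108 107 107 107 107 107 107 137]
 [  0   0   0 107 107 107 107 109 107 108 107 107]
 [  0   0   0 107 107 107 107 107 107 107 106 106]
 [  0   0   0   0   0   0 105 105   0   0 105 135]
 [  0   0   0   0   0   0   0   0   0   0   3   4]]
shift [85.9 84.9  2.3] turn [ 0.02 -0.01 -5.98] | t 22.7 [ 0.5055 -0.0549  0.2522] [ 1.7998e+02 -1.0000e-02  8.1220e+01] F [-1.18 -0.9  -1.11]
shift [ 85.9  84.8 167.3] turn [ 0.02 -0.01 -5.98] | t 22.7 [ 0.5055 -0.0549  0.2522] [ 1.7998e+02 -1.0000e-02  8.1220e+01] F [-1.18 -0.9  -1.11]
```

Call:
play_rows(increments=[[[25,25,2],[0,0,-2],1],[[55,55,2],[0,0,-4],1],[[78,78,10],[0,0,-6],1],[[86,85,40],[0,0,-6],1],[[86,85,80],[0,0,-6],1],[[86,85,115],[0,0,-6],1],[[86,85,140],[0,0,-6],1],[[86,85,156],[0,0,-6],1],[[86,85,163],[0,0,-6],1],[[86,85,166],[0,0,-6],1],[[86,85,168],[0,0,-6],1],[[86,85,168.5],[0,0,-6],1],[[86,85,168.5],[0,0,-6],1],[[86,85,168.5],[0,0,-6],1]])

```text
time: 24.1
ee_pos: [0.6031, 0.0182, 0.0846]
tcp_rot: [179.9, -0.0, 87.3]
wrist_force: [0.9, 0.1, -1.6]
opening: 0.015
grasp_force: 98.4
```

Still hanging, so about 1.5–2 mm more to go.

Call:
play_rows(increments=[[[0,0,0.7],[0,0,0],1],[[0,0,1.3],[0,0,0],1],[[0,0,1.8],[0,0,0],1],[[0,0,1.8],[0,0,0],1]])

```text
time: 24.5
ee_pos: [0.6031, 0.0182, 0.083]
tcp_rot: [179.9, -0.0, 87.3]
wrist_force: [-1.0, 0.0, 4.8]
opening: 0.0146
grasp_force: 99.5
```

Contact, at 4.8 N. I'll release and rise to a view over the bin's open side.

Call:
play_rows(increments=[[[0,0,0],[0,0,0],0.5],[[0,0,0],[0,0,0],0],[[0,0,0],[0,0,0],0],[[0,0,0],[0,0,0],0],[[0,0,0],[0,0,0],0],[[0,0,0],[0,0,0],0],[[0,0,-10],[0,0,0],0],[[0,0,-40],[0,0,0],0],[[0,0,-80],[0,0,0],0],[[0,0,-130],[0,0,0],0],[[0,0,-180],[0,0,0],0],[[-40,-30,-220],[0,0,0],0],[[-90,-60,-240],[0,0,0],0],[[-130,-90,-240],[0,0,0],0],[[-160,-100,-240],[0,0,0],0],[[-180,-110,-240],[0,0,0],0],[[-180,-110,-240],[0,0,0],0],[[-180,-110,-240],[0,0,0],0]])

```text
time: 26.3
ee_pos: [0.4839, -0.1568, 0.3229]
tcp_rot: [179.9, 0.0, 87.2]
wrist_force: [0.5, 0.1, -0.0]
opening: 0.0853
grasp_force: 0.0
```

Run:
```python
from h import *
o=telemetry.get_obs();print(o["time"],o["ee_pos"].round(3),o["opening"])
np.set_printoptions(linewidth=150)
A=np.zeros((12,12),int)
for n in("wrist","scene","side"):
    i,d=camera(n);W=cloud(n,i,d,o);E=W[...,:2]-BO;bx,by,Z=(E@BX)*1000,(E@BY)*1000,W[...,2]*1000
    m=(d>0)&(abs(bx)<54)&(abs(by)<59)&(Z<170);B=np.zeros((12,12),int)
    np.maximum.at(B,(((bx[m]+60)/10).astype(int),((by[m]+60)/10).astype(int)),Z[m].astype(int))
    if n=="wrist":print(B)
    ok=d>0;X,Y=W[...,0],W[...,1]
    def rep(nm,x0,x1,y0,y1,z0,z1):
        p=W[ok&(X>x0)&(X<x1)&(Y>y0)&(Y<y1)&(W[...,2]>z0)&(W[...,2]<z1)]
        print(n,nm,len(p),p.mean(0).round(3) if len(p) else "")
    rep("griptop",.57,.64,-.02,.06,.1,.12);rep("walltops",.55,.66,-.09,-.01,.019,.03);rep("amber",.40,.46,-.11,-.04,.03,.07);rep("vial",.59,.65,-.22,-.15,.03,.08);rep("cap",.38,.44,-.03,.02,.006,.03)
    if n!="wrist":
        px,py,Zm=E@PX,E@PY,W[...,2];E2=W[...,:2]-PO;px,py=E2@PX,E2@PY
        m=(ok&(px>-.14)&(px<.13)&(abs(py)<.043)&(Zm>.0145)&(Zm<.04)&(Zm-.01>px-.105+.006)).astype(np.uint8)
        k,l,st,ce=cv2.connectedComponentsWithStats(m);print("worn blobs",[int(s) for s in st[1:,4]])
```

```text
26.3 [ 0.484 -0.157  0.323] 0.08525568356242787
[[144 110 110 109 110 110 109 109 109 110 109 109]
 [144 108 108 109 109 109 108 108 109 108 109 108]
 [145 108 109 109 109 108 109 108 108 109 108 108]
 [145 109 108 108 108 108 108 109 108 108 108 109]
 [144 108 109 108 108 109 108 108 108 108 108 108]
 [145 108 109 108 108 108 109 109 109 109 108 109]
 [145 108 108 108 108 108 108 108 108 109 108 108]
 [144 108 108 109 108 108 109 108 108 109 109 108]
 [144 108 109 109 109 108 108 108 108 108 108 108]
 [144 108 108 108 108 108 108 109 108 108 108 108]
 [143 106 106 105 107 106 106 107 106 106 107 107]
 [144   0   0   0   0   0   0   0   0   0   0   0]]
wrist griptop 0 
wrist walltops 509 [ 0.607 -0.046  0.025]
wrist amber 495 [ 0.43  -0.077  0.042]
wrist vial 387 [ 0.622 -0.187  0.053]
wrist cap 182 [0.408 0.004 0.012]
scene griptop 101 [0.599 0.019 0.108]
scene walltops 116 [ 0.588 -0.05   0.023]
scene amber 158 [ 0.424 -0.071  0.041]
scene vial 94 [ 0.62  -0.185  0.048]
scene cap 75 [0.406 0.003 0.011]
worn blobs [21, 20, 23, 23]
side griptop 85 [0.601 0.021 0.108]
side walltops 69 [ 0.589 -0.05   0.023]
side amber 115 [ 0.426 -0.07   0.041]
side vial 81 [ 0.622 -0.183  0.047]
side cap 38 [0.404 0.005 0.01 ]
worn blobs [17, 15, 20, 17]
```

```bash
python3 -c "
from workcell import workorder
print(workorder.job_done())"
```

```text
the job is handed in; nothing more can be done
None
```

I handed the job in at about 26 s, with no verdict returned. I tipped the three full-size balls into the bin: I didn't see them below the flap, but none is left on the scoop, pan or flap. The flap is shut, the four worn balls are in the pan, the scoop stands on the bench, and the bottle, vial and cap have not moved.

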